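Shut the test-cell hatch and clamp it down with the hex key

TASK

Swing the open hatch of the white test cell over and lower it gently until it lies shut. Then take the big hex key that stands long arm down in the blue tool block, flip it so that its short arm goes fully down into the clamp screw, and, gripping the outer part of the long arm for leverage, turn the stiff screw clockwise until it comes up hard against its stop. Let go and leave the key seated in the screw, and do not disturb the other things on the bench.

Things in the scene. Friction and masses are not known exactly. Their poses are not given: they have to be found in the camera images.
- hatch (a joint): Angle of the black hatch (rad): 0 = lying shut on the deck, 1.95 = leaning back on its open stop (past vertical, which is 1.57). It starts between 1.8 and 1.95 and stays there; past vertical on the way shut it falls if not held (0.35 kg, little hinge friction).
- hatch_hinge (a point): Point on the hatch's hinge line, level with the middle of the handle bar, 86 mm above the bench. Axes are the cell's: x along the hinge line, y to the side where the hatch leans when open (the shut hatch reaches to -y), z up. The hatch panel is 150 mm along the hinge, 130 mm from hinge to free edge, 10 mm thick.
- hatch_bar (a point): Middle of the red handle bar: round, 12 mm thick, parallel to the hinge line, 67 mm clear between two slanting struts. In the hatch's own frame (the cell's when shut) it lies 152 mm from the hinge line in -y and 36 mm in +z: when shut, 42 mm above the deck and 22 mm beyond the free edge. It can turn between gripping fingers.
- screw (a joint): Angle of the clamp screw (rad), growing clockwise seen from above; starts between 0.1 and 0.5, hard stop (fully tight) at 1.5. Stiff: it takes about 0.65 N m to turn (5 to 6 N at 120 mm). The yellow claw below its head, 62 mm long, swings over the shut hatch's free edge as it tightens.
- socket (a point): Centre of the mouth of the screw's hexagon socket, 120 mm above the bench; z up, turns with the screw. Head 29 mm across; socket 17 mm across flats, chamfered to about 20 mm at the mouth, 26 mm deep. Corners lie along its x axis and every 60 degrees from it: the seated key's long arm points along this x axis or a multiple of 60 degrees from it (about 6 degrees of play either way).
- key_grip (a point): Hex key, bright steel hexagonal bar 16 mm across flats, 0.38 kg. This point is near its balance point, on the long arm's axis, 55 mm from the corner. Key axes: long arm along -x from the corner (158 mm to its end), short arm along -z (70 mm to its foot, last 4 mm tapered); flats of both arms face +-y (grip width 16 mm). With z up the short arm points straight down, the long arm lies level.
- key_foot (a point): Centre of the end face of the key's short arm (the end that goes in the screw); axes of the key. Fully seated it is 26 mm below the mouth of the socket.
- key_end (a point): Centre of the end face of the key's long arm, 158 mm from the corner; axes of the key. The outer part of the long arm is the 70 mm next to it; a yellow band lies 16 to 34 mm from the end.
- block: Blue tool block, fixed, base 110 x 90 x 12 mm, with a slanting socket 42 mm wide, 75 mm high; origin under its centre. The key starts 45 mm deep in its hole, long arm down, leaning 30 degrees towards block +x, short arm pointing to +x and 30 degrees below level; key y is level, and a turn of about 60 degrees about it brings key z up. Draw the key out along its own +x axis.
- cell: White test cell, fixed, 260 (x) x 360 (y) x 80 mm, metal deck on top 80 mm above the bench; origin under its centre. In its frame the clamp screw stands at x -50, y -115 mm, the hinge line at y +60 mm, and the hatch's open stop, 70 mm above the deck, at y +101 mm.
- jar: Bystander: amber jar with black lid, 60 mm wide, 85 mm high, origin under its centre.
- flask: Bystander: clear bottle with blue cap, 56 mm wide, 110 mm high, origin under its centre.
- beaker: Bystander: glass beaker, 70 mm wide, 85 mm high, origin under its centre.
- driver: Bystander: screwdriver with orange handle, lying.
- notebook: Bystander: green notebook 150 x 210 x 12 mm, lying, origin under its centre.
- weight: Bystander: brass weight 44 mm wide, 40 mm high, in the grey tray (110 x 90 x 45 mm) on the other side of the cell from the tool block.
Things that resemble listed ones, but are neither listed nor needed, are in the scene too. What is shaped like the part that bears key_grip but orange or red is not meant.

How it is judged (in metres and radians):
On the way, in this order (a step that is already met when the one before it is completed fails the run):
1. the hatch lies shut (value of joint hatch below 0.05 rad), for 0.2 s.
2. the key's short arm is fully down in the socket of the still loose screw (z of key_foot in the frame of socket below -0.016 m and horizontal distance between key_foot and socket below 0.008 m and angle between key_foot's own z axis and vertical below 0.2 rad and value of joint hatch below 0.05 rad and value of joint screw below 1.2 rad), for 0.2 s.
3. the screw is brought up to its stop by the seated key, gripped or pushed within 80 mm of the end of its long arm (z of key_foot in the frame of socket below -0.016 m and horizontal distance between key_foot and socket below 0.008 m and angle between key_foot's own z axis and vertical below 0.2 rad and value of joint screw above 1.42 rad and distance between the grasp point and key_end below 0.08 m), for 0.1 s.
At the end, for the whole second after the job is handed in: The hatch lies shut (within 0.05 rad), the screw is up against its stop (within 0.08 rad of 1.5), the key stands still, seated in the screw by its short arm (foot at least 16 mm below the socket's mouth, upright within 0.2 rad), released (value of joint hatch below 0.05 rad and value of joint screw above 1.42 rad and z of key_foot in the frame of socket below -0.016 m and horizontal distance between key_foot and socket below 0.008 m and angle between key_foot's own z axis and vertical below 0.2 rad); the robot touches nothing.
It fails at once if the hatch slams: it moves shut faster than 2 rad/s in its last 0.15 rad (value of joint hatch below 0.15 rad and velocity of joint hatch below -2 rad/s).
It fails at once if the screw is turned tight while the hatch is open (value of joint screw above 1 rad and value of joint hatch above 0.15 rad).
It fails at once if a bystander is moved more than 30 mm (distance of any of jar, flask, beaker, driver, notebook, weight from where it was at the start of the episode above 0.03 m).
It also fails if it takes over 72 s, if anything falls off the work surface, if the arm or the gripper's body presses on something with over 40 N, if the wrist force passes 120 N, or if a joint passes its speed limit or range.

ROBOT

A 6-joint arm with a two-finger parallel gripper is mounted at the origin on the work surface. World frame = base frame: x ahead of the robot, y to its left, z up, the work surface at z = 0. Lengths are in m, angles in degrees, forces in N, time in s.
With the tool pointing down it reaches from about 0.3 to 0.75 m from the base axis. Payload 8.5 kg.
Tool frame: the origin (TCP) lies between the finger pads; the fingertips stand 17 mm ahead of it and the grasp point (between the pads) lies 2 mm behind it; z points along the fingers, y is the direction in which the jaws open and shut (so a half turn about z gives the same grasp; the last joint's range is limited). The gripper opens to 85 mm and grips with 20 to 120 N. Pads are 22 mm wide; open, the fingers measure 114 mm over their backs; the gripper's body (76 mm by 85 mm) begins 54 mm behind the grasp point. The pads swing forward as they close: fully open they stand 13 mm farther back than shut.
Start: joints at [-80.69, 21.807, 74.336, -0, 83.858, -12.336], TCP at [0.203, -0.511, 0.248] pointing down, gripper open.
Joint ranges: [-178.18, 178.18], [-50.72, 133.34], [12.68, 142.11], [-81.47, 261.47], [9.98, 163.14], [-165.26, 165.26]. Speed limits (degrees/s): [136.94, 136.94, 180, 180, 180, 180].

INTERFACE

Orientations are given as a 3x3 rotation matrix whose columns are the frame's x, y, z axes.
In Python, from rig import readout, eyes, env gives the robot as it stands.
- The arm moves only by the tool arm_command, never from a script. Its argument "rows" is text: rows parted by semicolons, each of 7 numbers parted by spaces: the closure, from 0 (fully open) to 1 (shut), then the shift along the tool's x, y, z in mm, then the turn, a rotation vector about the tool's x, y, z in degrees. In form: grip dx dy dz rx ry rz; .... A call has 1 to 5 rows; each row shifts and turns the commanded pose from where the row before left it, along the tool's axes as they then stand; what a row does not reach is not made up. A row lasts 1/12 s, in which the tool goes at most 41.7 mm and 7.16 degrees, less where a joint would pass 70% of its speed; a pose out of reach is approached as far as the arm can. A call with a gripper value outside its range is refused whole. The fingers move at their own pace and stop on an object; "squeeze" is the grip in N (left out, the last holds). Time passes only in rows, so rows that do not move let the fingers close. It gives the time, the measured TCP pose, the force and the opening at its end, in the units of the state.
- readout.observe(): the state, without advancing time (a new reading comes with each control period).
- eyes.get_image(name): name is "scene" or "top" or "wrist"; returns the picture (480x640x3 uint8, red, green, blue); there is no depth.
- eyes.camera_model(name): a dict with "mtx" (3x3 intrinsics, pixels), "view" (4x4, takes a point from world to camera coordinates). Camera axes: x right, y up, looking along -z (the intrinsics and any distortion apply to the point x, -y, -z); pixel columns grow to the right and rows downward; lengths in m; the calibration is good to about 2 mm. A picture is of the moment at which its call begins: read the wrist's pose just before it. camera_model takes no time and is no camera call; for the wrist camera it gives the pose at the moment of the call.
- env.close_job(): hands the job in, once; it reports no verdict.
The state is a dict: "time_s": time; "q": joint angles; "qvel": joint speeds; "joint_efforts": joint torques, N m; "position": TCP position; "tool_rot": TCP orientation; "ft_force": force on the tool from outside, world axes, zero at the start; "wrist_torque": the same for the moment, N m; "grip_width": finger opening in m.
Only numpy, scipy, OpenCV 4.12 (cv2) and the standard library are available. Lean on these libraries where they do the work, as an engineer would, in place of code of your own. Each camera call takes 0.05 s, during which the arm holds its last target. There are 200 camera calls.

## Working session

There is one attempt and no reset: what is moved stays moved. The work goes in short steps, Python scripts to look and compute and a tool call to move; the robot and the scene stay as the last step left them, time stands still between calls to the robot, and variables do not carry over. Pictures are saved under pics/ and viewed, about 8 in all and at most 12, crops included, and the job is handed in when it is done.

Besides the shell and the picture viewer there is one more tool, called by a JSON object that holds its "fn" and its "kwargs". arm_command: Moves the arm, as the interface text tells. Its arguments: {"type":"object","properties":{"rows":{"type":"string"},"squeeze":{"type":"number"}},"required":["rows"]}

```bash
ls; mkdir -p pics; python3 - <<'E'
from rig import readout, eyes, env
import cv2, numpy as np
print(readout.observe())
for n in("scene","top"):
    im=eyes.get_image(n); cv2.imwrite(f"pics/{n}0.png",im[:,:,::-1])
    m=eyes.camera_model(n); print(n,np.round(m["mtx"],1).tolist(),np.round(m["view"],4).tolist(),[k for k in m])
E
```

```text
pics
{'time_s': 0.0, 'q': array([-8.06897403e+01,  2.18426255e+01,  7.43848920e+01, -2.62427783e-04,
        8.38581881e+01, -1.23374362e+01]), 'qvel': array([ 0.05147525, -0.03316147, -0.04661526, -0.10357149,  0.08721016,
       -0.0570443 ]), 'joint_efforts': array([ 5.42682358e-05, -4.48460019e+01, -2.31275564e+01, -1.58473849e-04,
        4.77497466e-03,  8.04373570e-06]), 'position': array([ 0.20283201, -0.51094622,  0.24769562]), 'tool_rot': array([[ 9.29469576e-01,  3.68898695e-01, -2.46492361e-04],
       [ 3.68898643e-01, -9.29468458e-01,  1.47540202e-03],
       [ 3.15167005e-04, -1.46227199e-03, -9.99998881e-01]]), 'ft_force': array([-0.37063979,  0.02176561,  0.10207431]), 'wrist_torque': array([0.07968703, 0.0537494 , 0.00058656]), 'grip_width': 0.08557386419277851}
scene [[601.4, 0.0, 318.6], [0.0, 601.4, 243.8], [0.0, 0.0, 1.0]] [[-0.0415, 0.999, 0.0176, 0.1266], [-0.7307, -0.0424, 0.6814, 0.3172], [0.6815, 0.0154, 0.7317, -1.9984], [0.0, 0.0, 0.0, 1.0]] ['mtx', 'view']
top [[587.8, 0.0, 328.8], [0.0, 587.8, 239.4], [0.0, 0.0, 1.0]] [[-0.0082, -0.9999, -0.008, -0.0957], [0.9953, -0.0089, 0.0959, -0.5318], [-0.096, -0.0071, 0.9954, -1.4735], [0.0, 0.0, 0.0, 1.0]] ['mtx', 'view']
```

View pics/scene0.png

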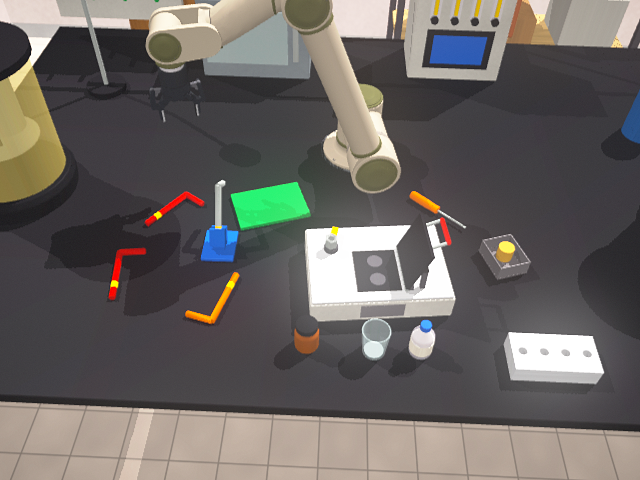

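View pics/top0.png

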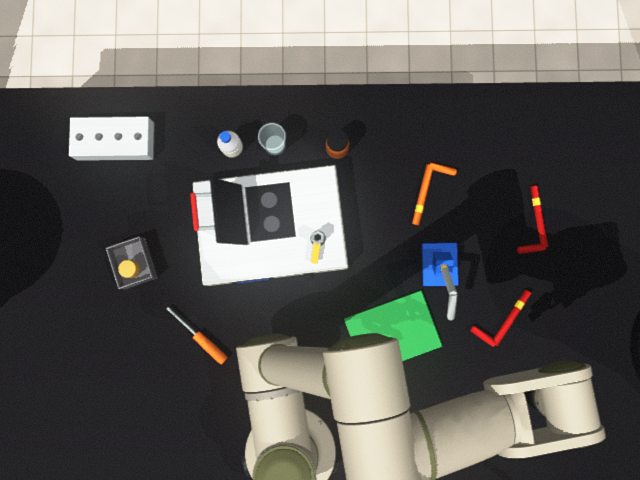

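The steel key in the blue block is at about (450,290) top and (220,205) scene. The orange (430,195) and red (540,220), (505,320) angle keys are decoys. The cell is at about (270,225) top, the screw at (318,238), and the red bar at (195,212). Next I'll view enlarged tiles to confirm.

```bash
cat > h.py <<'E'
from rig import readout, eyes, env
import cv2, numpy as np
from scipy.spatial.transform import Rotation as R
def ray(n,u,v,m=None):
    m=m or eyes.camera_model(n); V=np.array(m["view"]); K=np.array(m["mtx"])
    d=np.linalg.solve(K,[u,v,1.]); d=V[:3,:3].T@(d*[1,-1,-1]); c=-V[:3,:3].T@V[:3,3]
    return c,d
def atz(n,u,v,z,m=None):
    c,d=ray(n,u,v,m); return c+d*(z-c[2])/d[2]
def proj(n,p,m=None):
    m=m or eyes.camera_model(n); V=np.array(m["view"]); q=(V[:3,:3]@np.asarray(p)+V[:3,3])*[1,-1,-1]
    q=np.array(m["mtx"])@q; return q[:2]/q[2]
def tri(*obs):
    A=np.zeros((3,3));b=np.zeros(3)
    for n,u,v in obs:
        c,d=ray(n,u,v); d/=np.linalg.norm(d); P=np.eye(3)-np.outer(d,d); A+=P; b+=P@c
    p=np.linalg.solve(A,b); return p,[np.round(proj(o[0],p)-o[1:],1).tolist() for o in obs]
E
python3 - <<'E'
import cv2,numpy as np
t=cv2.imread("pics/top0.png");s=cv2.imread("pics/scene0.png")
def c(im,x,y,w,h):return cv2.resize(im[y:y+h,x:x+w],(400,300),interpolation=cv2.INTER_CUBIC)
cv2.imwrite("pics/c1.png",np.vstack([np.hstack([c(t,185,160,180,135),c(t,400,230,120,90)]),np.hstack([c(s,300,205,160,120),c(s,170,170,120,90)])]))
E
```

```text
(no output)
```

View pics/c1.png

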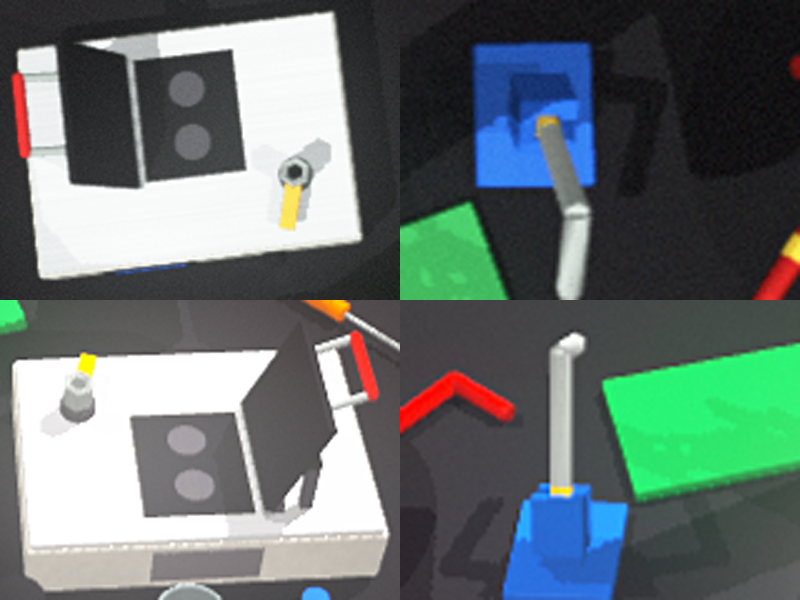

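Tiles, mapped back to pixels:
- Deck corners (top): (193,182), (335,165), (347,268), (203,285).
- Socket: (317.8,237) top, (331.6,237.8) scene.
- Red bar middle: (194.5,211.8) top, (445.8,231) scene.
- Steel key: corner at (452.5,293.6), foot at (451,318.5) in the top view. It stands in the blue block with its short arm pointing at the robot, and it is the only steel key.

```bash
cat > fit.py <<'E'
from h import *
from scipy.optimize import least_squares
M={n:eyes.camera_model(n) for n in("top","scene")}
def rz(a):return R.from_euler('z',a).as_matrix()
def fit(obs,x0):
    f=lambda x:np.concatenate([proj(n,[x[0],x[1],0]+rz(x[2])@np.array(p),M[n])-uv for n,uv,p in obs])
    r=least_squares(f,x0,loss='soft_l1'); return r.x,r.fun.reshape(-1,2)
T,S="top","scene"
cell=[(T,(193.1,181.6),(.13,.18,.08)),(T,(334.9,165.4),(.13,-.18,.08)),(T,(347.5,268),(-.13,-.18,.08)),(T,(203,284.7),(-.13,.18,.08)),
(S,(306,229.8),(-.13,-.18,.08)),(S,(310,303),(.13,-.18,.08)),(S,(455.2,296.2),(.13,.18,.08)),(T,(317.8,237),(-.05,-.115,.12)),(S,(331.6,237.8),(-.05,-.115,.12))]
c,r=fit(cell,[.5,0,0]);print("cell",c[:2].round(4),np.degrees(c[2]).round(2));print(r.round(1).tolist())
bar,res=tri((T,194.5,211.8),(S,445.8,231));print("bar",bar.round(4),res,"in cell",(rz(c[2]).T@(bar-[c[0],c[1],0])).round(4))
print("socket tri",tri((T,317.8,237),(S,331.6,237.8)))
sk=[c[0],c[1],0]+rz(c[2])@[-.05,-.115,.12];print("socket",sk.round(4))
yc=atz(T,185+.45*289,160+.45*222,.1);print("claw end",yc.round(4), "ang cell", np.degrees(np.arctan2(*((rz(c[2]).T@(yc-sk))[[1,0]]))))
px=[(421.9,242.9),(457.6,242.6),(458.5,285.8),(422.5,286.1)]
P=np.array([atz(T,*p,.012) for p in px]);print("block corners",P.round(4).tolist(),np.linalg.norm(np.roll(P,-1,0)-P,axis=1).round(3),"c",P.mean(0).round(4))
k,res=tri((T,452.5,293.6),(S,218.5,184.5));print("key corner",k.round(4),res)
b=P.mean(0)
d=((P[3]-P[0])+(P[2]-P[1]));print("block +x yaw",np.degrees(np.arctan2(d[1],d[0])))
f=atz(T,451,318.5,k[2]-.04);print("foot guess",f.round(4),"horiz yaw",np.degrees(np.arctan2(*((f-k)[[1,0]]))), np.linalg.norm((f-k)[:2]))
print("key corner rel block yaw",np.degrees(np.arctan2(*((k-b)[[1,0]]))),np.linalg.norm((k-b)[:2]))
E
python3 fit.py
```

```text
cell [0.5643 0.0453] 6.25
[[-1.3, -0.4], [0.8, -1.1], [0.8, 0.1], [-1.1, 0.8], [-1.6, -2.9], [-0.1, 0.4], [1.1, 0.9], [-0.2, 0.3], [-0.4, -0.6]]
bar [0.5779 0.1995 0.2118] [[-0.1, -0.0], [-0.1, 0.0]] in cell [0.0304 0.1518 0.2118]
socket tri (array([ 0.52789778, -0.07407456,  0.11872431]), [[-0.3, 0.0], [-0.3, -0.0]])
socket [ 0.5271 -0.0745  0.12  ]
claw end [ 0.4743 -0.0673  0.1   ] ang cell 166.0353882975893
block corners [[0.521, -0.3393, 0.012], [0.521, -0.4308, 0.012], [0.4104, -0.4299, 0.012], [0.4104, -0.3382, 0.012]] [0.092 0.111 0.092 0.111] c [ 0.4657 -0.3845  0.012 ]
key corner [ 0.3904 -0.3833  0.1635] [[-0.1, 0.0], [-0.1, -0.0]]
block +x yaw 179.48181986109185
foot guess [ 0.3323 -0.3864  0.1235] horiz yaw -176.94619738058788 0.0581329575490815
key corner rel block yaw 179.06623637344325 0.07534055943058499
```

Fit quality is good:
- Cell at (0.564, 0.045), yaw 6.25°.
- Bar radius measured at 156 mm against 156.2 mm expected.
- Socket height measured at 118.7 mm against 120 mm.
- Block sides measured at 111×92 mm.

Now moving above the bar.

{"fn": "arm_command", "kwargs": {"rows": "0.6 0 0 -28 0 0 5.13; 0.6 0 0 -28 0 0 5.13; 0.6 0 0 -28 0 0 5.13; 0.6 18.75 -27.7 0 0 0 0; 0.6 18.75 -27.7 0 0 0 0"}}

```text
time_s: 0.52
position: [0.234, -0.4523, 0.3329]
tool_rot: [[0.994, 0.106, 0.0], [0.106, -0.994, -0.002], [0.0, 0.002, -1.0]]
ft_force: [0.2, -0.8, -0.8]
grip_width: 0.0343
```

{"fn": "arm_command", "kwargs": {"rows": "0.6 18.75 -27.7 0 0 0 0; 0.6 18.75 -27.7 0 0 0 0; 0.6 18.75 -27.7 0 0 0 0; 0.6 18.75 -27.7 0 0 0 0; 0.6 18.75 -27.7 0 0 0 0"}}

```text
time_s: 0.93
position: [0.3125, -0.3025, 0.3321]
tool_rot: [[0.994, 0.109, -0.0], [0.109, -0.994, 0.0], [-0.0, -0.001, -1.0]]
ft_force: [0.6, -0.2, 0.8]
grip_width: 0.0343
```

{"fn": "arm_command", "kwargs": {"rows": "0.6 18.75 -27.7 0 0 0 0; 0.6 18.75 -27.7 0 0 0 0; 0.6 18.75 -27.7 0 0 0 0; 0.6 18.75 -27.7 0 0 0 0; 0.6 18.75 -27.7 0 0 0 0"}}

```text
time_s: 1.35
position: [0.3906, -0.1546, 0.3322]
tool_rot: [[0.994, 0.109, -0.0], [0.109, -0.994, 0.0], [-0.0, -0.0, -1.0]]
ft_force: [-0.0, -0.9, 0.5]
grip_width: 0.0343
```

{"fn": "arm_command", "kwargs": {"rows": "0.6 18.75 -27.7 0 0 0 0; 0.6 18.75 -27.7 0 0 0 0; 0.6 18.75 -27.7 0 0 0 0; 0.6 18.75 -27.7 0 0 0 0; 0.6 18.75 -27.7 0 0 0 0"}}

```text
time_s: 1.77
position: [0.4688, -0.0066, 0.3321]
tool_rot: [[0.994, 0.109, -0.001], [0.109, -0.994, 0.0], [-0.001, -0.0, -1.0]]
ft_force: [0.5, -1.0, 1.1]
grip_width: 0.0344
```

{"fn": "arm_command", "kwargs": {"rows": "0.6 18.75 -27.7 0 0 0 0; 0.6 18.75 -27.7 0 0 0 0; 0.6 18.75 -27.7 0 0 0 0; 0.6 18.75 -27.7 0 0 0 0; 0.6 18.75 -27.7 0 0 0 0"}}

```text
time_s: 2.18
position: [0.5469, 0.1413, 0.332]
tool_rot: [[0.994, 0.109, -0.001], [0.109, -0.994, -0.0], [-0.001, -0.0, -1.0]]
ft_force: [1.1, -0.7, 0.1]
grip_width: 0.0342
```

{"fn": "arm_command", "kwargs": {"rows": "0.6 18.75 -27.7 0 0 0 0; 0.6 18.75 -27.7 0 0 0 0; 0.6 0 0 0 0 0 0; 0.6 0 0 0 0 0 0"}}

```text
time_s: 2.52
position: [0.5779, 0.1998, 0.331]
tool_rot: [[0.994, 0.111, -0.002], [0.111, -0.994, -0.0], [-0.002, 0.0, -1.0]]
ft_force: [-0.3, -1.3, -0.4]
grip_width: 0.0339
```

```bash
python3 - <<'E'
from h import *
o=readout.observe();print(o['time_s'],o['position'].round(4),o['tool_rot'].round(4).tolist(),o['q'].round(1),o['grip_width'])
m=eyes.camera_model("wrist");im=eyes.get_image("wrist");print(np.round(m["mtx"],1).tolist(),np.round(m["view"],4).tolist())
c=np.radians(6.25);Rc=R.from_euler('z',c).as_matrix();C=np.array([.5643,.0453,0])
im=im[:,:,::-1].copy();cv2.imwrite("pics/w1raw.png",im)
for x in(-.03,0,.03):
    p=C+Rc@[.0304+x,.1518,.2118];u=proj("wrist",p,m);print(u.round(1));cv2.circle(im,tuple(int(v) for v in u),3,(0,255,0),-1)
cv2.imwrite("pics/w1.png",im)
E
```

```text
2.5167 [0.5779 0.1998 0.331 ] [[0.9938, 0.1111, -0.002], [0.1111, -0.9938, -0.0004], [-0.002, 0.0002, -1.0]] [  8.   26.2  53.8  -0.  100.1  91.6] 0.03387732873132233
[[361.9, 0.0, 317.5], [0.0, 361.9, 237.5], [0.0, 0.0, 1.0]] [[0.1108, -0.9938, -0.0008, 0.1349], [0.9488, 0.1061, -0.2974, -0.5059], [0.2957, 0.0322, 0.9548, -0.6369], [0.0, 0.0, 0.0, 1.0]]
[318.1 275.4]
[318.2 236.5]
[318.3 194.7]
```

View pics/w1.png

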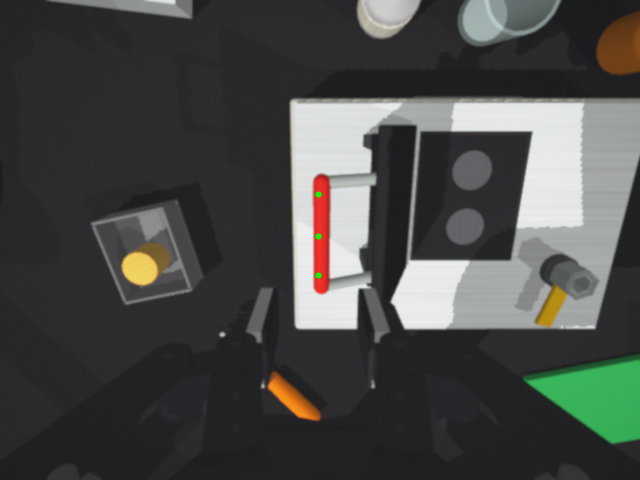

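The wrist view shows the red bar from (321,180) to (321,290), against a prediction of (318,236) for its middle, so about 2 mm of shift is needed. The clear gap to the panel is about 34 mm. Going down and gripping.

{"fn": "arm_command", "kwargs": {"rows": "0.6 0 2 24 0 0 0; 0.6 0 0 24 0 0 0; 0.6 0 0 24 0 0 0; 0.6 0 0 24 0 0 0; 0.6 0 0 24 0 0 0", "squeeze": 25}}

```text
time_s: 2.98
position: [0.5775, 0.1952, 0.2118]
tool_rot: [[0.994, 0.107, 0.0], [0.107, -0.994, -0.0], [0.0, 0.0, -1.0]]
ft_force: [0.7, 0.0, 0.1]
grip_width: 0.0344
```

{"fn": "arm_command", "kwargs": {"rows": "1 0 0 0 0 0 0; 1 0 0 0 0 0 0; 1 0 0 0 0 0 0; 1 0 0 0 0 0 0; 1 0 0 0 0 0 0"}}

```text
time_s: 3.4
position: [0.5775, 0.1952, 0.2128]
tool_rot: [[0.994, 0.108, -0.002], [0.108, -0.994, -0.002], [-0.002, 0.002, -1.0]]
ft_force: [-2.0, -6.6, -8.8]
grip_width: 0.0115
```

```bash
python3 - <<'E'
from h import *
o=readout.observe();p=o['position'];print(o['time_s'],p.round(4),o['ft_force'].round(2),o['grip_width'])
Rc=R.from_euler('z',6.25,degrees=True).as_matrix();g=Rc.T@(p-[.5643,.0453,0]);g[2]+=.002;print("grasp in cell",g.round(4))
a=np.arctan2(g[2]-.086,g[1]-.06);r=np.hypot(g[2]-.086,g[1]-.06);print(np.degrees(a),r)
n=25;A=np.linspace(a,np.radians(167.3),n+1);q=np.c_[-r*np.cos(A),-r*np.sin(A)]*1000
for d in np.diff(q,axis=0):print("1 0 %.1f %.1f 0 0 0;"%tuple(d))
E
```

```text
3.4 [0.5775 0.1952 0.2128] [-1.97 -6.62 -8.85] 0.011451141187928024
grasp in cell [0.0294 0.1475 0.2148]
55.79870175129188 0.15573522676750834
1 0 10.3 -6.4 0 0 0;
1 0 10.7 -5.6 0 0 0;
1 0 11.2 -4.7 0 0 0;
1 0 11.5 -3.9 0 0 0;
1 0 11.8 -3.0 0 0 0;
1 0 11.9 -2.0 0 0 0;
1 0 12.1 -1.1 0 0 0;
1 0 12.1 -0.2 0 0 0;
1 0 12.1 0.8 0 0 0;
1 0 12.0 1.7 0 0 0;
1 0 11.8 2.6 0 0 0;
1 0 11.6 3.6 0 0 0;
1 0 11.3 4.5 0 0 0;
1 0 10.9 5.3 0 0 0;
1 0 10.4 6.1 0 0 0;
1 0 9.9 6.9 0 0 0;
1 0 9.4 7.7 0 0 0;
1 0 8.7 8.4 0 0 0;
1 0 8.1 9.1 0 0 0;
1 0 7.3 9.6 0 0 0;
1 0 6.6 10.2 0 0 0;
1 0 5.7 10.7 0 0 0;
1 0 4.9 11.1 0 0 0;
1 0 4.0 11.4 0 0 0;
1 0 3.1 11.7 0 0 0;
```

{"fn": "arm_command", "kwargs": {"rows": "1 0 10.3 -6.4 0 0 0; 1 0 10.7 -5.6 0 0 0; 1 0 11.2 -4.7 0 0 0; 1 0 11.5 -3.9 0 0 0; 1 0 11.8 -3 0 0 0"}}

```text
time_s: 3.82
position: [0.5838, 0.1405, 0.2382]
tool_rot: [[0.994, 0.109, 0.001], [0.109, -0.994, 0.001], [0.001, -0.001, -1.0]]
ft_force: [-5.4, 0.5, -1.1]
grip_width: 0.0109
```

{"fn": "arm_command", "kwargs": {"rows": "1 0 11.9 -2 0 0 0; 1 0 12.1 -1.1 0 0 0; 1 0 12.1 -0.2 0 0 0; 1 0 12.1 0.8 0 0 0; 1 0 12 1.7 0 0 0"}}

```text
time_s: 4.23
position: [0.5909, 0.0803, 0.2381]
tool_rot: [[0.994, 0.109, 0.002], [0.109, -0.994, -0.0], [0.002, 0.0, -1.0]]
ft_force: [-3.3, 1.5, -0.8]
grip_width: 0.0115
```

```bash
cat > hs.py <<'E'
from h import *
o=readout.observe();p=o['position'];print(o['time_s'],p.round(4),o['ft_force'].round(2),o['grip_width'].round(4))
Rc=R.from_euler('z',6.25,degrees=True).as_matrix();g=Rc.T@(p-[.5643,.0453,0]);g[2]+=.002
print(g.round(4),np.degrees(np.arctan2(g[2]-.086,g[1]-.06)),np.hypot(g[2]-.086,g[1]-.06))
E
python3 hs.py
```

```text
Traceback (most recent call last):
  File "hs.py", line 2, in <module>
    o=readout.observe();p=o['position'];print(o['time_s'],p.round(4),o['ft_force'].round(2),o['grip_width'].round(4))
                                                                                            ^^^^^^^^^^^^^^^^^^^^^
AttributeError: 'float' object has no attribute 'round'
```

Low forces, following the arc. Continuing.

{"fn": "arm_command", "kwargs": {"rows": "1 0 11.8 2.6 0 0 0; 1 0 11.6 3.6 0 0 0; 1 0 11.3 4.5 0 0 0; 1 0 10.9 5.3 0 0 0; 1 0 10.4 6.1 0 0 0"}}

```text
time_s: 4.65
position: [0.5971, 0.0248, 0.214]
tool_rot: [[0.994, 0.109, 0.001], [0.109, -0.994, -0.0], [0.001, 0.0, -1.0]]
ft_force: [-0.6, 1.6, -0.5]
grip_width: 0.0108
```

{"fn": "arm_command", "kwargs": {"rows": "1 0 9.9 6.9 0 0 0; 1 0 9.4 7.7 0 0 0; 1 0 8.7 8.4 0 0 0; 1 0 8.1 9.1 0 0 0; 1 0 7.3 9.6 0 0 0"}}

```text
time_s: 5.07
position: [0.6018, -0.018, 0.1719]
tool_rot: [[0.994, 0.109, 0.001], [0.109, -0.994, -0.0], [0.001, 0.0, -1.0]]
ft_force: [2.3, 0.7, -1.6]
grip_width: 0.0109
```

{"fn": "arm_command", "kwargs": {"rows": "1 0 6.6 10.2 0 0 0; 1 0 5.7 10.7 0 0 0; 1 0 4.9 11.1 0 0 0"}}

```text
time_s: 5.32
position: [0.6036, -0.0351, 0.14]
tool_rot: [[0.994, 0.109, 0.001], [0.109, -0.994, -0.001], [0.001, 0.001, -1.0]]
ft_force: [2.6, -0.9, 0.3]
grip_width: 0.0106
```

{"fn": "arm_command", "kwargs": {"rows": "1 0 2 5.7 0 0 0; 1 0 2 5.7 0 0 0; 1 0 1.6 5.8 0 0 0; 1 0 1.5 5.9 0 0 0; 1 0 0 0 0 0 0"}}

```text
time_s: 5.73
position: [0.6045, -0.0425, 0.1166]
tool_rot: [[0.994, 0.109, 0.001], [0.109, -0.994, -0.001], [0.0, 0.001, -1.0]]
ft_force: [3.4, -5.7, 1.3]
grip_width: 0.0112
```

```bash
sed -i "s/,o\['grip_width'\].round(4)/,o['grip_width']/" hs.py; python3 hs.py
```

```text
5.7333 [ 0.6045 -0.0425  0.1166] [ 3.42 -5.73  1.27] 0.011247882581650279
[ 0.0304 -0.0916  0.1186] 167.87817133772427 0.15506309750991115
```

{"fn": "arm_command", "kwargs": {"rows": "1 0 0 2 0 0 0; 1 0 0 2 0 0 0; 1 0 0 0 0 0 0; 1 0 0 0 0 0 0"}}

```text
time_s: 6.07
position: [0.6046, -0.0429, 0.1146]
tool_rot: [[0.994, 0.109, 0.002], [0.109, -0.994, -0.003], [0.002, 0.003, -1.0]]
ft_force: [0.1, -8.1, 6.8]
grip_width: 0.0105
```

```bash
python3 hs.py
```

```text
6.0667 [ 0.6046 -0.0429  0.1146] [ 0.14 -8.12  6.78] 0.01047865438948023
[ 0.0304 -0.0921  0.1166] 168.63653238842903 0.15510116300505492
```

The hatch is shut: the last 4 mm of down command gave 2 mm of motion and 6.8 N of upward reaction. Releasing, then moving to look at the socket.

{"fn": "arm_command", "kwargs": {"rows": "0.6 0 0 -3 0 0 0; 0.6 0 0 0 0 0 0; 0.6 0 0 0 0 0 0; 0.6 0 0 -30 0 0 0; 0.6 0 0 -35 0 0 0"}}

```text
time_s: 6.48
position: [0.6027, -0.0407, 0.1798]
tool_rot: [[0.994, 0.109, -0.007], [0.109, -0.994, 0.002], [-0.007, -0.003, -1.0]]
ft_force: [-0.6, 0.3, 0.3]
grip_width: 0.0345
```

{"fn": "arm_command", "kwargs": {"rows": "0.6 -34 4.4 -18 0 0 0; 0.6 -34 4.4 0 0 0 0; 0.6 -34 4.4 0 0 0 0; 0.6 -35 4.4 0 0 0 0; 0.6 0 0 0 0 0 0"}}

```text
time_s: 6.9
position: [0.4645, -0.0732, 0.1992]
tool_rot: [[0.994, 0.108, -0.005], [0.108, -0.994, 0.002], [-0.005, -0.002, -1.0]]
ft_force: [1.7, -0.6, -0.0]
grip_width: 0.0343
```

{"fn": "arm_command", "kwargs": {"rows": "0.6 0 0 0 0 0 0; 0.6 0 0 0 0 0 0"}}

```text
time_s: 7.07
position: [0.4703, -0.0736, 0.1999]
tool_rot: [[0.994, 0.109, 0.001], [0.109, -0.994, 0.0], [0.001, 0.0, -1.0]]
ft_force: [0.5, 0.9, -0.6]
grip_width: 0.0342
```

```bash
python3 - <<'E'
from h import *
o=readout.observe();print(o['position'].round(4),o['tool_rot'].round(3).tolist(),o['q'].round(1))
m=eyes.camera_model("wrist");im=eyes.get_image("wrist")[:,:,::-1].copy();cv2.imwrite("pics/w2raw.png",im)
np.savez("w2.npz",mtx=m["mtx"],view=m["view"])
u=proj("wrist",[.5271,-.0745,.12],m);print("socket px",u.round(1))
x0=int(np.clip(u[0]-80,0,480));y0=int(np.clip(u[1]-60,0,360));print("crop",x0,y0)
a=cv2.resize(im[y0:y0+120,x0:x0+160],(800,600),interpolation=cv2.INTER_CUBIC)
a[-225:,:300]=cv2.resize(im,(300,225));cv2.imwrite("pics/w2.png",a)
E
```

```text
[ 0.4703 -0.0736  0.1999] [[0.994, 0.109, 0.001], [0.109, -0.994, 0.0], [0.001, 0.0, -1.0]] [-23.2  17.   90.4   0.   72.6  60.5]
socket px [330.2 161.5]
crop 250 101
```

View pics/w2.png

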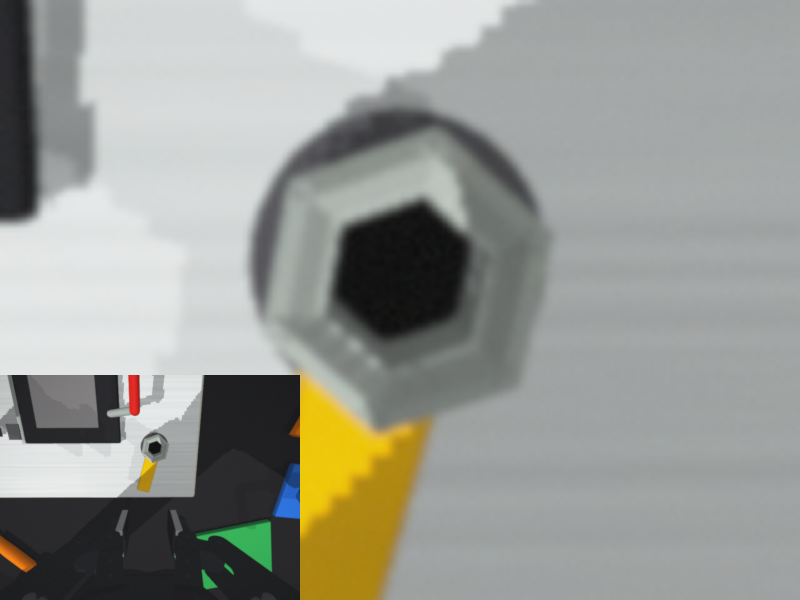

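The crop shows the hex head with outer corners at crop pixels (437,130), (550,235), (520,385), (380,430), (268,325) and (290,180). The claw points down-left. Back-projecting these for socket centre and hex angle.

```bash
python3 - <<'E'
from h import *
m=dict(np.load("w2.npz"))
P=np.array([atz("wrist",250+x/5,101+y/5,.12,m) for x,y in[(437,130),(550,235),(520,385),(380,430),(268,325),(290,180)]])
c=P.mean(0);d=P-c;a=np.degrees(np.arctan2(d[:,1],d[:,0]));print(c.round(4),np.linalg.norm(d[:,:2],axis=1).round(4),a.round(1))
z=np.exp(6j*np.radians(a)).mean();print("corner angle mod60",np.degrees(np.angle(z))/6)
Q=np.array([atz("wrist",250+x/5,101+y/5,.12,m) for x,y in[(425,200),(468,245),(455,320),(385,340),(332,300),(345,228)]]);print("hole c at z.12",Q.mean(0).round(4),"z.1",np.mean([atz("wrist",250+x/5,101+y/5,.1,m) for x,y in[(425,200),(468,245),(455,320),(385,340),(332,300),(345,228)]],0).round(4))
e=atz("wrist",250+365/5,101+500/5,.095,m);print("claw mid dir",np.degrees(np.arctan2(*(e-c)[[1,0]])),e.round(4))
E
```

```text
[ 0.5293 -0.0749  0.12  ] [0.0166 0.0166 0.0172 0.0168 0.0164 0.0171] [  -4.3  -65.5 -125.2  176.1  112.8   56. ]
corner angle mod60 -5.020808772101422
hole c at z.12 [ 0.5304 -0.0742  0.12  ] z.1 [ 0.5289 -0.075   0.1   ]
claw mid dir 178.01468819141076 [ 0.4993 -0.0739  0.095 ]
```

The head radius checks out at 16.75 mm (29/√3). The socket is at (0.529, −0.075) with hex corners at −5° mod 60. I'll seat the key with its long arm at 55°. Now moving to the key, tilted 30°.

{"fn": "arm_command", "kwargs": {"rows": "0.4 0 0 -40 0 0 6.25; 0.4 3 31 -5 0 0 0; 0.4 3 31 -5 0 0 0; 0.4 3 31 -5 0 0 0; 0.4 3 31 -5 0 0 0"}}

```text
time_s: 7.53
position: [0.4828, -0.1989, 0.2599]
tool_rot: [[1.0, 0.002, 0.0], [0.002, -1.0, 0.0], [0.0, -0.0, -1.0]]
ft_force: [1.2, 0.4, 0.4]
grip_width: 0.0516
```

{"fn": "arm_command", "kwargs": {"rows": "0.4 3 31 -5 0 0 0; 0.4 3 31 -5 0 0 0; 0.4 3 31 -5 0 0 0; 0.4 3 31 -5 0 0 0; 0.4 3 31 -5 0 0 0"}}

```text
time_s: 7.95
position: [0.4978, -0.3542, 0.2844]
tool_rot: [[1.0, 0.001, -0.0], [0.001, -1.0, 0.0], [-0.0, -0.0, -1.0]]
ft_force: [0.0, -0.7, 0.3]
grip_width: 0.0508
```

{"fn": "arm_command", "kwargs": {"rows": "0.4 3 31 -5 0 0 0; 0.4 0 0 0 0 -6 0; 0.4 0 0 0 0 -6 0; 0.4 0 0 0 0 -6 0; 0.4 0 0 0 0 -6 0"}}

```text
time_s: 8.37
position: [0.501, -0.3837, 0.2895]
tool_rot: [[0.912, 0.0, -0.411], [-0.0, -1.0, -0.0], [-0.411, 0.001, -0.912]]
ft_force: [-1.2, -0.4, 0.4]
grip_width: 0.0515
```

{"fn": "arm_command", "kwargs": {"rows": "0.4 0 0 0 0 -6 0; 0.4 0 0 0 0 0 0; 0.4 0 0 0 0 0 0; 0.4 0 0 0 0 0 0"}}

```text
time_s: 8.7
position: [0.5002, -0.3838, 0.2897]
tool_rot: [[0.868, 0.001, -0.497], [0.0, -1.0, -0.001], [-0.497, 0.0, -0.868]]
ft_force: [0.2, -0.6, 0.5]
grip_width: 0.0512
```

```bash
python3 - <<'E'
from h import *
o=readout.observe();print(o['time_s'],o['position'].round(4),o['tool_rot'].round(3).tolist(),o['q'].round(1))
m=eyes.camera_model("wrist");im=eyes.get_image("wrist")[:,:,::-1].copy();cv2.imwrite("pics/w3raw.png",im)
np.savez("w3.npz",mtx=m["mtx"],view=m["view"])
K=np.array([.3904,-.3833,.1635]);x=np.array([-.5,0,.866]);z=np.array([.866,0,.5])
for p in(K,K-.055*x,K-.113*x,K-.07*z):
    u=proj("wrist",p,m);print(u.round(1));cv2.circle(im,tuple(int(v) for v in u),2,(0,0,255),-1)
cv2.imwrite("pics/w3.png",im)
E
```

```text
8.7 [ 0.5002 -0.3838  0.2897] [[0.868, 0.001, -0.497], [0.0, -1.0, -0.001], [-0.497, 0.0, -0.868]] [-41.   41.4  37.6 -22.7 122.2  40.3]
[317.1 257. ]
[317.1 196. ]
[317.2 136.6]
[317.2 268.6]
```

View pics/w3.png

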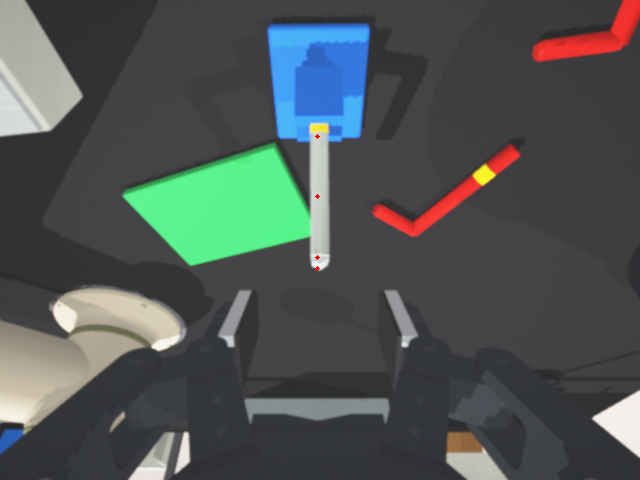

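The key is straight in view along column 319.5, predicted 317, so it sits about 2 mm toward −y. The corner row agrees with the prediction. Going in and gripping.

{"fn": "arm_command", "kwargs": {"rows": "0.4 5 0.5 38 0 0 0; 0.4 5 0.5 38 0 0 0; 0.4 5 0.5 38 0 0 0; 0.4 0 0 30 0 0 0; 0.4 0 0 30 0 0 0", "squeeze": 80}}

```text
time_s: 9.17
position: [0.4245, -0.385, 0.1313]
tool_rot: [[0.868, -0.001, -0.497], [-0.002, -1.0, 0.0], [-0.497, 0.001, -0.868]]
ft_force: [-0.1, -0.4, -0.0]
grip_width: 0.0509
```

{"fn": "arm_command", "kwargs": {"rows": "0.4 0 0 20 0 0 0; 0.4 0 0 0 0 0 0; 1 0 0 0 0 0 0; 1 0 0 0 0 0 0; 1 0 0 0 0 0 0"}}

```text
time_s: 9.58
position: [0.4168, -0.3857, 0.1161]
tool_rot: [[0.868, 0.0, -0.497], [-0.001, -1.0, -0.003], [-0.497, 0.003, -0.868]]
ft_force: [-2.9, -3.8, 4.4]
grip_width: 0.0158
```

{"fn": "arm_command", "kwargs": {"rows": "1 0 0 0 0 0 0; 1 0 0 0 0 0 0; 1 0 0 0 0 0 0"}}

```text
time_s: 9.83
position: [0.4166, -0.3855, 0.116]
tool_rot: [[0.867, 0.001, -0.498], [-0.001, -1.0, -0.002], [-0.498, 0.002, -0.867]]
ft_force: [-0.5, 1.5, 7.0]
grip_width: 0.0143
```

{"fn": "arm_command", "kwargs": {"rows": "1 -8.65 0 -5.03 0 0 0; 1 -13 0 -7.5 0 0 0; 1 -13 0 -7.5 0 0 0; 1 -21.6 0 -12.6 0 0 0; 1 -21.6 0 -12.6 0 0 0"}}

```text
time_s: 10.25
position: [0.3701, -0.385, 0.1936]
tool_rot: [[0.866, 0.0, -0.5], [0.0, -1.0, 0.0], [-0.5, -0.001, -0.866]]
ft_force: [0.7, -1.0, -3.4]
grip_width: 0.0148
```

```bash
python3 - <<'E'
from h import *
o=readout.observe();print(o['time_s'],o['position'].round(4),o['tool_rot'].round(3).tolist(),o['q'].round(1),o['ft_force'].round(1),o['grip_width'])
im=eyes.get_image("top");cv2.imwrite("pics/t2.png",im[:,:,::-1])
im2=eyes.get_image("scene");cv2.imwrite("pics/s2.png",im2[:,:,::-1])
# plan: current -> tool rot for key level, arm at e=55
e=np.radians(55);E=np.array([np.cos(e),np.sin(e),0]);z=.5*E+.866*np.array([0,0,-1]);y=np.cross([0,0,1],E)
# key y = z x x, x_key=-E ; tool y initial = key y
y=np.cross([0,0,1],-E);x=np.cross(y,z);Rt=np.c_[x,y,z];print(Rt.round(3).tolist())
print("rotvec tool deg",np.degrees(R.from_matrix(o['tool_rot'].T@Rt).as_rotvec()).round(1))
E
```

```text
10.25 [ 0.3701 -0.385   0.1936] [[0.866, 0.0, -0.5], [0.0, -1.0, 0.0], [-0.5, -0.001, -0.866]] [-49.   33.1  69.7 -22.4  97.4  42.1] [ 0.7 -1.  -3.4] 0.01481519521866318
[[0.497, 0.819, 0.287], [0.709, -0.574, 0.41], [0.5, 0.0, -0.866]]
rotvec tool deg [ -0.   55.2 -57.4]
```

Pulled free: −3.4 N of load against the 3.7 N key weight. Lifting, crossing over, and rotating the key level.

{"fn": "arm_command", "kwargs": {"rows": "1 -15 0 -26 0 0 0; 1 -15 0 -26 0 0 0; 1 -15 0 -26 0 0 0; 1 13.1 -29.4 -14.8 0 0 0; 1 13.1 -29.4 -14.8 0 0 0"}}

```text
time_s: 10.77
position: [0.4085, -0.3265, 0.2959]
tool_rot: [[0.867, -0.003, -0.499], [-0.003, -1.0, 0.0], [-0.499, 0.001, -0.867]]
ft_force: [0.9, 0.6, -4.3]
grip_width: 0.0146
```

{"fn": "arm_command", "kwargs": {"rows": "1 13.1 -29.4 -14.8 0 0 0; 1 13.1 -29.4 -14.8 0 0 0; 1 13.1 -29.4 -14.8 0 0 0; 1 13.1 -29.4 -14.8 0 0 0; 1 13.1 -29.4 -14.8 0 0 0"}}

```text
time_s: 11.18
position: [0.503, -0.1777, 0.326]
tool_rot: [[0.866, 0.0, -0.501], [0.001, -1.0, 0.0], [-0.501, -0.0, -0.866]]
ft_force: [0.5, -1.7, -3.9]
grip_width: 0.0151
```

{"fn": "arm_command", "kwargs": {"rows": "1 13.1 -29.4 -14.8 0 0 0; 1 0 0 0 0 4.6 -4.78; 1 0 0 0 0 4.6 -4.78; 1 0 0 0 0 4.6 -4.78; 1 0 0 0 0 4.6 -4.78"}}

```text
time_s: 11.6
position: [0.5213, -0.1493, 0.3321]
tool_rot: [[0.929, 0.31, -0.204], [0.326, -0.944, 0.053], [-0.176, -0.116, -0.978]]
ft_force: [-0.3, -0.3, -4.5]
grip_width: 0.0145
```

{"fn": "arm_command", "kwargs": {"rows": "1 0 0 0 0 4.6 -4.78; 1 0 0 0 0 4.6 -4.78; 1 0 0 0 0 4.6 -4.78; 1 0 0 0 0 4.6 -4.78; 1 0 0 0 0 4.6 -4.78"}}

```text
time_s: 12.02
position: [0.5207, -0.1497, 0.3323]
tool_rot: [[0.733, 0.665, 0.14], [0.624, -0.74, 0.249], [0.269, -0.096, -0.958]]
ft_force: [0.1, 0.0, -4.2]
grip_width: 0.0141
```

{"fn": "arm_command", "kwargs": {"rows": "1 0 0 0 0 4.6 -4.78; 1 0 0 0 0 4.6 -4.78; 1 0 0 0 0 4.6 -4.78; 1 0 0 0 0 0 0"}}

```text
time_s: 12.35
position: [0.5199, -0.1509, 0.3309]
tool_rot: [[0.498, 0.819, 0.287], [0.707, -0.574, 0.412], [0.502, -0.002, -0.865]]
ft_force: [-0.3, -0.6, -4.7]
grip_width: 0.015
```

```bash
cat > plan.py <<'E'
from h import *
e=np.radians(55);E=np.array([np.cos(e),np.sin(e),0]);z=.5*E+.866*np.array([0,0,-1]);y=np.cross([0,0,1],-E);x=np.cross(y,z);Rt=np.c_[x,y,z]
def st():
    o=readout.observe();p=o['position'];T=o['tool_rot']
    print(o['time_s'],p.round(4),T.round(3).tolist(),o['q'].round(1),o['ft_force'].round(1),"w",o['grip_width'])
    print("rotvec to target",np.degrees(R.from_matrix(T.T@Rt).as_rotvec()).round(2)); return o,p,T
E
python3 - <<'E'
from plan import *
o,p,T=st()
G=np.array([.529,-.0748,0])+.0533*E;G[2]=.235;t=G+.002*z
print("target",t.round(4),"delta tool mm",(T.T@(t-p)*1000).round(1))
E
```

```text
12.35 [ 0.5199 -0.1509  0.3309] [[0.498, 0.819, 0.287], [0.707, -0.574, 0.412], [0.502, -0.002, -0.865]] [-42.2  16.5  74.1  29.9  93.2  -6.4] [-0.3 -0.6 -4.7] w 0.01497593657102712
rotvec to target [-0.09 -0.14 -0.12]
target [ 0.5601 -0.0303  0.2333] delta tool mm [ 56.2 -36.1 145.7]
```

{"fn": "arm_command", "kwargs": {"rows": "1 11.2 -7.2 29.1 0 0 0; 1 11.2 -7.2 29.1 0 0 0; 1 11.2 -7.2 29.1 0 0 0; 1 11.2 -7.2 29.1 0 0 0; 1 11.2 -7.2 29.1 0 0 0"}}

```text
time_s: 12.77
position: [0.5612, -0.0286, 0.2334]
tool_rot: [[0.5, 0.818, 0.285], [0.709, -0.576, 0.408], [0.498, -0.001, -0.867]]
ft_force: [0.3, 0.7, -4.3]
grip_width: 0.0144
```

{"fn": "arm_command", "kwargs": {"rows": "1 0 0 0 0 0 0; 1 0 0 0 0 0 0; 1 0 0 0 0 0 0"}}

```text
time_s: 13.02
position: [0.5614, -0.0302, 0.2349]
tool_rot: [[0.498, 0.818, 0.287], [0.709, -0.575, 0.408], [0.499, 0.0, -0.867]]
ft_force: [-0.0, 0.0, -4.5]
grip_width: 0.0145
```

```bash
python3 - <<'E'
from plan import *
o,p,T=st();I={};M={}
for n in("wrist","top","scene"):
    M[n]=eyes.camera_model(n);I[n]=eyes.get_image(n)[:,:,::-1].copy();cv2.imwrite(f"pics/{n}4.png",I[n]);np.savez(f"m4{n}.npz",**M[n])
kx=-E;G=p-.002*T[:,2]
C=G+.0533*kx
pts=dict(corner=C,end=C+.158*E,foot=C-[0,0,.07],sock=[.529,-.0748,.12])
for n in I:print(n,{k:proj(n,v,M[n]).round(1).tolist() for k,v in pts.items()})
def c(n,p,w,h,W,H):
    u=proj(n,p,M[n]);x=int(np.clip(u[0]-w/2,0,640-w));y=int(np.clip(u[1]-h/2,0,480-h));print(n,x,y,W/w)
    return cv2.resize(I[n][y:y+h,x:x+w],(W,H),interpolation=cv2.INTER_CUBIC)
mid=(C+pts['foot'])/2+.03*E
a=np.vstack([c("top",mid,80,60,400,300),c("scene",mid,80,60,400,300)])
cv2.imwrite("pics/c4.png",np.hstack([a,c("wrist",C+.11*E,240,360,400,600)]))
E
```

```text
13.0167 [ 0.5614 -0.0302  0.2349] [[0.498, 0.818, 0.287], [0.709, -0.575, 0.408], [0.499, 0.0, -0.867]] [-28.   20.   85.2  31.1  73.3  -1.7] [-0.   0.  -4.5] w 0.014511418505605419
rotvec to target [ 0.05  0.06 -0.06]
wrist {'corner': [317.4, 482.8], 'end': [316.9, 92.3], 'foot': [317.5, 426.6], 'sock': [316.1, 408.0]}
top {'corner': [316.3, 230.6], 'end': [257.4, 190.3], 'foot': [317.2, 233.9], 'sock': [317.8, 236.5]}
scene {'corner': [332.7, 205.1], 'end': [387.2, 234.2], 'foot': [331.7, 225.4], 'sock': [331.0, 237.8]}
top 265 194 5.0
scene 301 190 5.0
wrist 197 12 1.6666666666666667
```

View pics/c4.png

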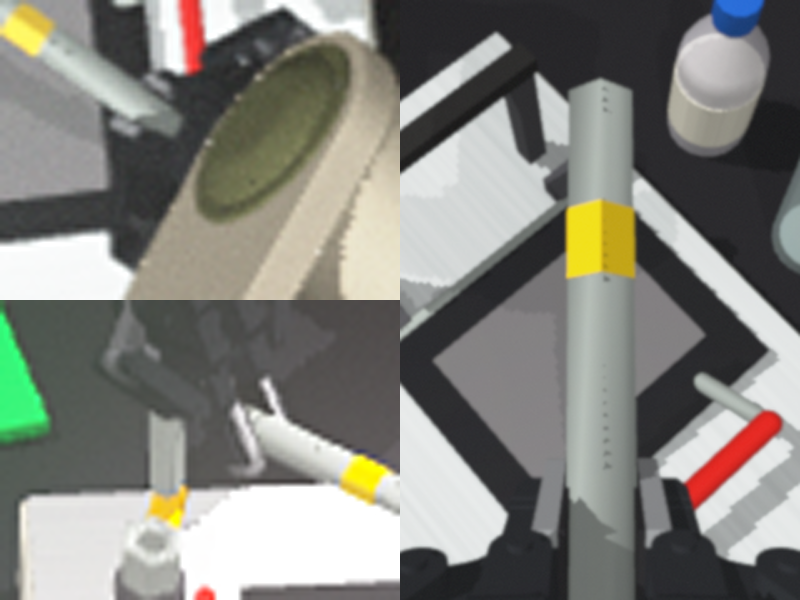

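The scene tile shows the foot centre at about (334.6,228.4) against a predicted (331.7,225.4). In the wrist view the ridge end is at row 59, with band edges at rows 132 and 174. The key is therefore pitched in the grip, so I'll fit that.

```bash
cat > kfit.py <<'E'
from plan import *
from scipy.optimize import least_squares
def key(p,T,s,d,h=0.,yaw=0.):
    """corner, arm dir a, up dir u of key held at p,T: pitch d (outer end up +), h offset along tool z (grip off axis)"""
    G=p-.002*T[:,2]; 
    # nominal tool-fixed: arm dir in tool frame = Rt^T E
    y=T[:,1];a0=T@(Rt.T@E);a=R.from_rotvec(y*d).apply(a0);u=np.cross(y,a) # sign checked below
    if u[2]<0:u=-u
    G=G+h*T[:,2];return G-s*a,a,u
E
python3 - <<'E'
from kfit import *
M={n:dict(np.load(f"m4{n}.npz")) for n in("wrist","top","scene")}
p=np.array([.5614,-.0302,.2349]);T=Rt
def res(x,full=False):
    s,d,h=x;C,a,u=key(p,T,s,d,h)
    f=lambda n,q:proj(n,q,M[n])
    r=[(f("wrist",C+D*a+.00924*u)[1]-v)/2 for D,v in((.158,58.8),(.142,132),(.124,174))]
    r+=list((f("scene",C-.07*u)-[334.6,228.4])/.7)
    r+=list((f("top",C+.133*a+.005*u)-[270.4,200])/.7)
    r+=[(s-.0533)/.006,h/.002]
    return (np.array(r),C,a,u) if full else np.array(r)
for d0 in(0,.15,-.15):
    q=least_squares(res,[.053,d0,0]);print(q.x[0],np.degrees(q.x[1]),q.x[2],q.cost)
r,C,a,u=res(q.x,True);print(r.round(2),"corner",C.round(4),"a",a.round(3),"u",u.round(3),"foot",(C-.07*u).round(4))
E
```

```text
0.06398953708593272 17.69321928067337 -0.006749407399658059 47.39687232773867
0.06398953409379995 17.69318947849924 -0.006749366738309909 47.39687232927033
0.0639895379007475 17.693228127903915 -0.006749420380166828 47.39687232757897
[ 5.23 -6.22  0.39  0.28  2.33  2.59 -1.34  1.78 -3.37] corner [ 0.5239 -0.0837  0.223 ] a [0.546 0.78  0.304] u [-0.174 -0.249  0.953] foot [ 0.5361 -0.0663  0.1563]
```

```bash
python3 - <<'E'
from kfit import *
M={n:dict(np.load(f"m4{n}.npz")) for n in("wrist","top","scene")}
p=np.array([.5614,-.0302,.2349]);T=Rt
def res(x,full=False):
    s,d,h,b=x;C,a,u=key(p,T,s,d,h)
    f=lambda n,q:proj(n,q,M[n])
    r=[(f("wrist",C+D*a+.00924*u)[1]-v)/2 for D,v in((.158,58.8),(.158-b,132),(.140-b,174))]
    r+=list((f("scene",C-.07*u)-[334.6,228.4])/.7)
    r+=list((f("top",C+(.149-b)*a+.006*u)-[270.4,200])/.7)
    r+=list((f("scene",C+(.149-b)*a+.006*u)-[301+365/5,190+180/5])/.7)
    r+=[(s-.0533)/.01,h/.002]
    return (np.array(r),C,a,u) if full else np.array(r)
q=least_squares(res,[.053,0,0,.02]);print(q.x,np.degrees(q.x[1]),q.cost)
r,C,a,u=res(q.x,True);print(r.round(2),"corner",C.round(4),"a",a.round(3),"u",u.round(3),"foot",(C-.07*u).round(4))
# end-of-arm row sensitivity at level
for s in(.04,.0533):
  for d in(0,.05,.1):
    C,a,u=key(p,T,s,d);print(s,d,[proj("wrist",C+D*a+.00924*u,M["wrist"])[1].round(1) for D in(.158,.129,.111)],proj("scene",C-.07*u,M["scene"]).round(1),proj("scene",C+.12*a,M["scene"]).round(1),proj("top",C+.12*a+.006*u,M["top"]).round(1))
# initial: band start in w3
m=dict(np.load("w3.npz"));K=np.array([.3904,-.3853,.1635]);x=np.array([-.5,0,.866]);z=np.array([.866,0,.5])
print("w3 ridge rows",[(D,proj("wrist",K-D*x+.00924*z,m)[1].round(1)) for D in(-.009,0,.055,.1,.111,.124)])
E
```

```text
[0.04601302 0.03735992 0.00121719 0.03392873] 2.1405660047232087 4.238037336295907
[ 0.19  0.55  0.47  0.58 -0.59 -0.34 -1.88  1.17 -1.14 -0.73  0.61] corner [ 0.5348 -0.0682  0.2339] a [0.573 0.819 0.037] u [-0.021 -0.031  0.999] foot [ 0.5363 -0.066   0.1639]
0.04 0 [np.float64(52.7), np.float64(112.1), np.float64(151.5)] [335.9 227.7] [378.3 229.5] [266.3 196.1]
0.04 0.05 [np.float64(43.9), np.float64(107.3), np.float64(148.8)] [337.  228.9] [378.4 228.2] [266.2 195.9]
0.04 0.1 [np.float64(35.1), np.float64(102.7), np.float64(146.4)] [338.2 230. ] [378.5 227. ] [266.2 195.7]
0.0533 0 [np.float64(79.3), np.float64(141.0), np.float64(182.1)] [331.7 225.4] [373.6 226.9] [271.2 199.5]
0.0533 0.05 [np.float64(72.4), np.float64(137.8), np.float64(180.7)] [332.8 226.7] [373.7 225.9] [271.2 199.3]
0.0533 0.1 [np.float64(65.7), np.float64(134.9), np.float64(179.6)] [333.9 228. ] [373.7 224.9] [271.3 199.2]
w3 ridge rows [(-0.009, np.float64(265.9)), (0, np.float64(255.1)), (0.055, np.float64(192.4)), (0.1, np.float64(144.7)), (0.111, np.float64(133.5)), (0.124, np.float64(120.5))]
```

Fit is now consistent: the grip is 46 mm from the corner, with a 2° pitch. The band in fact starts about 34 mm from the end, which also matches the earlier wrist view. Correcting pitch and offset, then lowering to just above the mouth.

{"fn": "arm_command", "kwargs": {"rows": "1 -7.2 -0.9 -4.2 0 0 0; 1 0 0 0 0 -2.1 0; 1 -9.5 0 16.5 0 0 0; 1 -9.5 0 16.5 0 0 0; 1 0 0 0 0 0 0"}}

```text
time_s: 13.58
position: [0.5533, -0.0379, 0.194]
tool_rot: [[0.511, 0.818, 0.265], [0.722, -0.575, 0.385], [0.467, -0.005, -0.884]]
ft_force: [-0.5, 0.1, -5.4]
grip_width: 0.0145
```

{"fn": "arm_command", "kwargs": {"rows": "1 0 0 0 0 0 0; 1 0 0 0 0 0 0"}}

```text
time_s: 13.75
position: [0.5552, -0.0381, 0.1978]
tool_rot: [[0.507, 0.818, 0.271], [0.723, -0.575, 0.383], [0.469, 0.002, -0.883]]
ft_force: [-0.2, -0.4, -3.3]
grip_width: 0.0146
```

```bash
python3 - <<'E'
from kfit import *
o,p,T=st();I={};M={}
for n in("scene","top","wrist"):
    M[n]=eyes.camera_model(n);I[n]=eyes.get_image(n)[:,:,::-1].copy();cv2.imwrite(f"pics/{n}5.png",I[n]);np.savez(f"m5{n}.npz",**M[n])
np.savez("s5.npz",p=p,T=T)
C,a,u=key(p,T,.046,.0374,.0012);F=C-.07*u;print("corner",C.round(4),"a",a.round(3),"foot",F.round(4))
S=np.array([.529,-.0748,.12])
for n in M:print(n,"foot",proj(n,F,M[n]).round(1),"sock",proj(n,S,M[n]).round(1),"end ridge",proj(n,C+.158*a+.00924*u,M[n]).round(1))
uu=proj("scene",F,M["scene"]);x=int(uu[0]-30);y=int(uu[1]-40);print("crop",x,y)
A=cv2.resize(I["scene"][y:y+60,x:x+60],(600,600),interpolation=cv2.INTER_CUBIC)
B=cv2.resize(I["wrist"][:300,267:367],(200,600),interpolation=cv2.INTER_AREA);cv2.imwrite("pics/c5.png",np.hstack([A,B]))
E
```

```text
13.75 [ 0.5552 -0.0381  0.1978] [[0.507, 0.818, 0.271], [0.723, -0.575, 0.383], [0.469, 0.002, -0.883]] [-28.3  21.9  88.4  29.9  68.9  -4. ] [-0.2 -0.4 -3.3] w 0.014596023057648738
rotvec to target [ 0.14  2.05 -0.04]
corner [ 0.5286 -0.0761  0.1984] a [0.575 0.818 0.002] foot [ 0.5287 -0.076   0.1284]
scene foot [330.7 235.4] sock [331.  237.8] end ridge [385.2 242.1]
top foot [318.2 236.2] sock [317.8 236.5] end ridge [259.8 193.2]
wrist foot [317.4 405.1] sock [316.5 399.1] end ridge [317.5  59.7]
crop 300 195
```

View pics/c5.png

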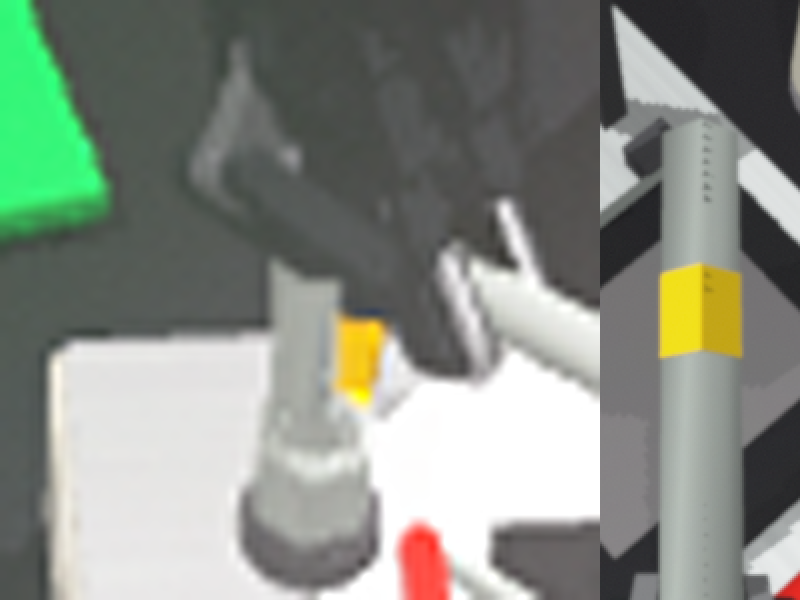

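The key's short arm is at crop column 305 and the screw head's centre at 312, an offset of about 0.7 px ≈ 1.5 mm, and it stands upright. Nudging +y and descending gently while watching the force.

{"fn": "arm_command", "kwargs": {"rows": "1 0.9 -0.7 0.5 0 0 0; 1 -1.9 0 3.5 0 0 0; 1 -1.9 0 3.5 0 0 0; 1 0 0 0 0 0 0; 1 0 0 0 0 0 0"}}

```text
time_s: 14.32
position: [0.5549, -0.0363, 0.1885]
tool_rot: [[0.507, 0.819, 0.269], [0.723, -0.574, 0.383], [0.468, 0.0, -0.884]]
ft_force: [0.2, -0.2, -2.7]
grip_width: 0.0148
```

{"fn": "arm_command", "kwargs": {"rows": "1 -0.95 0 1.75 0 0 0; 1 -0.95 0 1.75 0 0 0; 1 0 0 0 0 0 0; 1 0 0 0 0 0 0"}}

```text
time_s: 14.65
position: [0.5555, -0.036, 0.1853]
tool_rot: [[0.506, 0.819, 0.271], [0.723, -0.575, 0.384], [0.47, 0.002, -0.883]]
ft_force: [3.5, 4.0, 2.3]
grip_width: 0.0145
```

{"fn": "arm_command", "kwargs": {"rows": "1 -0.95 0 1.75 0 0 0; 1 -0.95 0 1.75 0 0 0; 1 0 0 0 0 0 0; 1 0 0 0 0 0 0"}}

```text
time_s: 14.98
position: [0.5564, -0.0356, 0.1833]
tool_rot: [[0.505, 0.818, 0.275], [0.723, -0.575, 0.384], [0.472, 0.005, -0.881]]
ft_force: [3.8, 7.7, 14.5]
grip_width: 0.0148
```

```bash
cat > s.py <<'E'
from kfit import *
o,p,T=st();C,a,u=key(p,T,.046,.0374,.0012);print("corner",C.round(4),"a",a.round(3),"foot",(C-.07*u).round(4),"tq",o['wrist_torque'].round(2))
E
python3 s.py
```

```text
14.9833 [ 0.5564 -0.0356  0.1833] [[0.505, 0.818, 0.275], [0.723, -0.575, 0.384], [0.472, 0.005, -0.881]] [-28.   22.9  89.7  30.7  66.7  -5.2] [ 3.8  7.7 14.5] w 0.014800664498522667
rotvec to target [0.26 1.81 0.07]
corner [ 0.5298 -0.0736  0.1837] a [0.574 0.818 0.006] foot [ 0.5303 -0.0734  0.1137] tq [ 1.4  -0.64 -0.01]
```

Contact on the chamfer, with a lateral reaction pointing along the arm. Shifting about 1.5–2 mm that way.

{"fn": "arm_command", "kwargs": {"rows": "1 1.3 0 0.7 0 0 0; 1 0 0 0 0 0 0; 1 0.5 0 0.3 0 0 0; 1 0 0 0 0 0 0; 1 0 0 0 0 0 0"}}

```text
time_s: 15.4
position: [0.5571, -0.0346, 0.1825]
tool_rot: [[0.505, 0.818, 0.273], [0.723, -0.575, 0.383], [0.47, 0.004, -0.883]]
ft_force: [1.3, 3.7, 11.3]
grip_width: 0.0144
```

```bash
python3 s.py
```

```text
15.4 [ 0.5571 -0.0346  0.1825] [[0.505, 0.818, 0.273], [0.723, -0.575, 0.383], [0.47, 0.004, -0.883]] [-27.8  22.9  89.7  30.5  66.6  -5. ] [ 1.3  3.7 11.3] w 0.014386327327132799
rotvec to target [0.24 1.95 0.06]
corner [ 0.5305 -0.0725  0.1831] a [0.574 0.818 0.003] foot [ 0.5308 -0.0725  0.1131] tq [ 0.39 -0.12  0.02]
```

{"fn": "arm_command", "kwargs": {"rows": "1 0.5 0 0.3 0 0 0; 1 -0.9 0 1.8 0 0 0; 1 0 0 0 0 0 0"}}

```text
time_s: 15.65
position: [0.5581, -0.0338, 0.1811]
tool_rot: [[0.505, 0.818, 0.275], [0.723, -0.575, 0.384], [0.472, 0.005, -0.882]]
ft_force: [3.9, 5.0, 15.5]
grip_width: 0.0146
```

{"fn": "arm_command", "kwargs": {"rows": "1 0 -2.4 0 1.41 0 -2.65; 1 0 0 0 0 0 0; 1 0 0 0 0 0 0"}}

```text
time_s: 15.9
position: [0.5559, -0.0322, 0.1811]
tool_rot: [[0.466, 0.848, 0.254], [0.748, -0.531, 0.398], [0.472, 0.005, -0.882]]
ft_force: [3.9, 6.4, 15.1]
grip_width: 0.0146
```

{"fn": "arm_command", "kwargs": {"rows": "1 0 2.4 0 -1.41 0 2.65; 1 0 2.4 0 -1.41 0 2.65; 1 0 0 0 0 0 0; 1 0 0 0 0 0 0"}}

```text
time_s: 16.23
position: [0.5602, -0.0353, 0.1812]
tool_rot: [[0.542, 0.787, 0.295], [0.696, -0.617, 0.368], [0.472, 0.006, -0.882]]
ft_force: [4.0, 4.9, 14.5]
grip_width: 0.0146
```

```bash
python3 s.py
```

```text
16.2333 [ 0.5602 -0.0353  0.1812] [[0.542, 0.787, 0.295], [0.696, -0.617, 0.368], [0.472, 0.006, -0.882]] [-27.7  22.8  90.2  30.8  64.6  -2.5] [ 4.   4.9 14.5] w 0.014566684932090315
rotvec to target [ 1.8   1.87 -2.53]
corner [ 0.5316 -0.0718  0.1816] a [0.617 0.787 0.005] foot [ 0.5321 -0.0718  0.1116] tq [ 0.78 -0.77  0.03]
```

{"fn": "arm_command", "kwargs": {"rows": "1 0 -2.4 0 1.41 0 -2.65; 1 0.9 0 0.5 0 0 0; 1 0 0 0 0 0 0; 1 0 0 0 0 0 0"}}

```text
time_s: 16.57
position: [0.5585, -0.0333, 0.1807]
tool_rot: [[0.505, 0.818, 0.274], [0.724, -0.575, 0.382], [0.47, 0.005, -0.883]]
ft_force: [1.5, 2.6, 13.1]
grip_width: 0.0149
```

{"fn": "arm_command", "kwargs": {"rows": "1 0.9 0 0.5 0 0 0; 1 0 0 0 0 0 0; 1 0 0 0 0 0 0"}}

```text
time_s: 16.82
position: [0.5588, -0.0326, 0.1801]
tool_rot: [[0.506, 0.818, 0.273], [0.724, -0.575, 0.382], [0.469, 0.004, -0.883]]
ft_force: [1.5, 1.8, 10.4]
grip_width: 0.0148
```

```bash
python3 s.py
```

```text
16.8167 [ 0.5588 -0.0326  0.1801] [[0.506, 0.818, 0.273], [0.724, -0.575, 0.382], [0.469, 0.004, -0.883]] [-27.5  23.2  89.7  30.5  66.2  -4.9] [ 1.5  1.8 10.4] w 0.0147914318843423
rotvec to target [0.25 2.   0.06]
corner [ 0.5321 -0.0705  0.1807] a [0.575 0.818 0.003] foot [ 0.5325 -0.0705  0.1107] tq [ 0.04 -0.1  -0.06]
```

{"fn": "arm_command", "kwargs": {"rows": "1 0.5 0 0.3 0 0 0; 1 -0.9 0 1.8 0 0 0; 1 0 0 0 0 0 0; 1 0 0 0 0 0 0"}}

```text
time_s: 17.15
position: [0.5596, -0.0316, 0.1786]
tool_rot: [[0.505, 0.818, 0.274], [0.723, -0.575, 0.383], [0.471, 0.005, -0.882]]
ft_force: [3.7, 4.8, 10.6]
grip_width: 0.0142
```

{"fn": "arm_command", "kwargs": {"rows": "1 0.9 0 0.5 0 0 0; 1 -0.5 0 0.9 0 0 0; 1 0 0 0 0 0 0; 1 0 0 0 0 0 0"}}

```text
time_s: 17.48
position: [0.5601, -0.0307, 0.1775]
tool_rot: [[0.505, 0.818, 0.274], [0.723, -0.575, 0.383], [0.471, 0.005, -0.882]]
ft_force: [4.2, 4.7, 11.0]
grip_width: 0.0144
```

```bash
python3 s.py; python3 - <<'E'
from h import *
im={}
for n in("scene","top","wrist"):
    im[n]=eyes.get_image(n)[:,:,::-1];cv2.imwrite(f"pics/{n}6.png",im[n])
A=cv2.resize(im["scene"][190:260,295:365],(600,600),interpolation=cv2.INTER_CUBIC)
B=cv2.resize(im["wrist"][:300,267:367],(200,600),interpolation=cv2.INTER_AREA);cv2.imwrite("pics/c6.png",np.hstack([A,B]))
E
```

```text
17.4833 [ 0.5601 -0.0307  0.1775] [[0.505, 0.818, 0.274], [0.723, -0.575, 0.383], [0.471, 0.005, -0.882]] [-27.3  23.5  89.8  30.7  65.8  -4.9] [ 4.2  4.7 11. ] w 0.014353302275751129
rotvec to target [0.27 1.9  0.06]
corner [ 0.5335 -0.0687  0.178 ] a [0.575 0.818 0.004] foot [ 0.5339 -0.0686  0.108 ] tq [ 0.62 -0.63  0.  ]
```

View pics/c6.png

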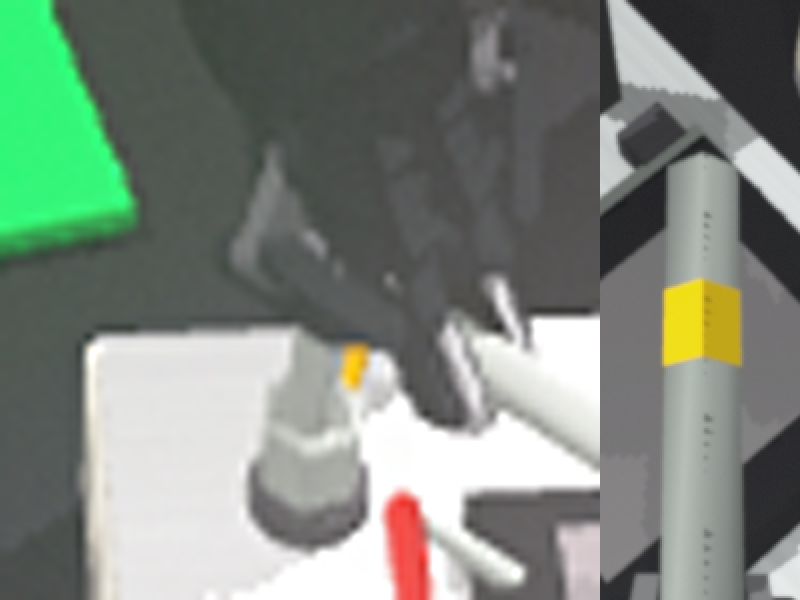

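The wrist view shows the key has pitched about 7° in the grip, with its outer end dropping from row 59 to 77. The foot is in the socket mouth and my sideways shifts only tilted the key. I'll unload, square it up, grip harder, and measure pitch numerically from the wrist image.

{"fn": "arm_command", "kwargs": {"rows": "1 -3.3 0 -10.2 0 0 0; 1 0 0 0 0 3.5 0; 1 0 0 0 0 3.5 0; 1 0 0 0 0 0 0; 1 0 0 0 0 0 0", "squeeze": 120}}

```text
time_s: 18.05
position: [0.5537, -0.0377, 0.182]
tool_rot: [[0.473, 0.818, 0.327], [0.671, -0.575, 0.467], [0.57, -0.002, -0.821]]
ft_force: [-0.3, -0.4, -4.6]
grip_width: 0.0136
```

```bash
cat > kp.py <<'E'
from kfit import *
from scipy.optimize import least_squares
def rows(im):
    c=im[:,312:323].astype(float).mean(1) # RGB
    yel=(c[:,0]-c[:,2])>70; r=np.where(yel[:260])[0]
    g=c.sum(1)/3; seg=np.gradient(cv2.GaussianBlur(g.reshape(-1,1),(1,5),0).ravel())
    return r.min()-.5,r.max()+.5,seg
def state():
    o,p,T=st();m=eyes.camera_model("wrist");im=eyes.get_image("wrist");r0,r1,seg=rows(im);cv2.imwrite("pics/last.png",im[:,:,::-1])
    lo=max(0,int(r0)-90);pk=lo+int(np.argmax(seg[lo:int(r0)-25]));print("end row",pk,"band",r0,r1)
    def f(x):
        s,d=x;C,a,u=key(p,T,s,d,.0012)
        return [proj("wrist",C+D*a+.00924*u,m)[1]-v for D,v in((.158,pk),(.124,r0),(.106,r1))]
    q=least_squares(f,[.046,0]);s,d=q.x;C,a,u=key(p,T,s,d,.0012)
    print("s %.4f pitch %.2f deg"%(s,np.degrees(d)),"res",np.round(q.fun,1),"a",a.round(3),"corner",C.round(4),"foot",(C-.07*u).round(4),"tq",o['wrist_torque'].round(2))
    return C,a,u
if __name__=="__main__":state()
E
python3 kp.py
python3 - <<'E'
import cv2
from kp import rows
import numpy as np
for n in("wrist4","wrist5","wrist6"):
    im=cv2.imread(f"pics/{n}.png")[:,:,::-1];a,b,s=rows(im);lo=max(0,int(a)-90);print(n,a,b,lo+np.argmax(s[lo:int(a)-25]))
E
```

```text
18.05 [ 0.5537 -0.0377  0.182 ] [[0.473, 0.818, 0.327], [0.671, -0.575, 0.467], [0.57, -0.002, -0.821]] [-31.2  23.2  92.3  38.1  67.2 -12.2] [-0.3 -0.4 -4.6] w 0.013555246191790202
rotvec to target [-0.02 -4.78 -0.15]
end row 119 band 147.5 168.5
s 0.0144 pitch -29.55 deg res [-0.5  1.3 -0.8] a [ 0.522  0.743 -0.419] corner [ 0.5459 -0.0488  0.1887] foot [ 0.529  -0.0727  0.1252] tq [-0.6   0.44 -0.04]
wrist4 131.5 175.5 59
wrist5 131.5 175.5 44
wrist6 139.5 178.5 77
```

```bash
python3 - <<'E'
from h import *
w=cv2.imread("pics/last.png");s=eyes.get_image("scene")[:,:,::-1];t=eyes.get_image("top")[:,:,::-1]
A=cv2.resize(s[190:250,295:375],(400,300),interpolation=cv2.INTER_CUBIC);B=cv2.resize(t[190:250,250:330],(400,300),interpolation=cv2.INTER_CUBIC)
C=cv2.resize(w[:,160:480],(400,600));cv2.imwrite("pics/c7.png",np.hstack([np.vstack([A,B]),C]))
E
```

```text
(no output)
```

View pics/c7.png

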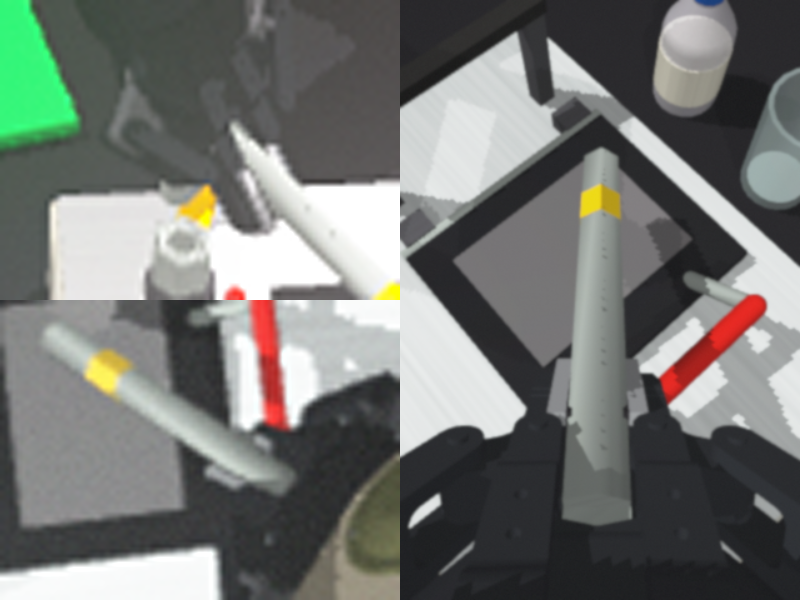

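The key has pivoted and slipped: its outer end is about 30° down, and the corner is now visible at row ~410. Fitting the full pose before recovering.

```bash
python3 - <<'E'
from kfit import *
from scipy.optimize import least_squares
o,p,T=st();M={n:eyes.camera_model(n) for n in("wrist","top","scene")}
def f(x,out=False):
    s,d,h=x;C,a,u=key(p,T,s,d,h);P=lambda n,q:proj(n,q,M[n])
    r=[(P("wrist",C+D*a+.00924*u)[1]-v)/2 for D,v in((.158,120),(.124,148),(.106,168))]
    r+=list(P("top",C+.115*a+.006*u)-[272,204.4])+list(P("top",C+.158*a)-[259.5,196.5])+list(P("scene",C+.115*a+.006*u)-[372.4,248.4])
    r+=[h/.003]
    if out:print("s,d,h",s.round(4),np.degrees(d).round(1),h.round(4),"res",np.round(r,1),"\ncorner",C.round(4),"a",a.round(3),"foot",(C-.07*u).round(4),"wrist corner ridge",P("wrist",C-.009*a+.009*u),P("wrist",p-.002*T[:,2]),P("wrist",p+.017*T[:,2]))
    return np.array(r)
q=least_squares(f,[.03,-.4,0]);f(q.x,True)
E
```

```text
18.2 [ 0.5543 -0.0371  0.1828] [[0.471, 0.819, 0.328], [0.672, -0.574, 0.468], [0.571, 0.0, -0.821]] [-31.1  23.2  92.2  38.2  67.2 -12.2] [ 0.2  1.2 -3.9] w 0.013675814184604921
rotvec to target [ 0.03 -4.84 -0.02]
s,d,h 0.0229 -26.5 -0.0048 res [-2.4  1.4  2.4 -0.4 -0.5  0.  -0.1  1.8  1.7 -1.6] 
corner [ 0.5398 -0.0577  0.1969] a [ 0.534  0.761 -0.369] foot [ 0.525  -0.0789  0.1318] wrist corner ridge [317.08689187 423.81010823] [317.19776777 329.79879779] [317.24663335 306.61082703]
```

{"fn": "arm_command", "kwargs": {"rows": "1 4.7 0 -27.2 0 0 0; 1 4.7 0 -27.2 0 0 0; 1 0 0 0 0 5.4 0; 1 0 0 0 0 5.4 0; 1 0 0 0 0 5.4 0"}}

```text
time_s: 18.62
position: [0.541, -0.0563, 0.2339]
tool_rot: [[0.357, 0.819, 0.45], [0.514, -0.574, 0.638], [0.78, 0.003, -0.625]]
ft_force: [-0.1, 0.5, -5.5]
grip_width: 0.0134
```

{"fn": "arm_command", "kwargs": {"rows": "1 0 0 0 0 5.4 0; 1 0 0 0 0 0 0; 1 0 0 0 0 0 0; 1 0 0 0 0 0 0"}}

```text
time_s: 18.95
position: [0.541, -0.0563, 0.2332]
tool_rot: [[0.317, 0.819, 0.478], [0.454, -0.574, 0.681], [0.832, 0.001, -0.554]]
ft_force: [0.7, -0.5, -3.0]
grip_width: 0.0138
```

```bash
python3 - <<'E'
from kfit import *
o,p,T=st();M={};I={}
for n in("wrist","top","scene"):
    M[n]=eyes.camera_model(n);I[n]=eyes.get_image(n)[:,:,::-1].copy();cv2.imwrite(f"pics/{n}8.png",I[n]);np.savez(f"m8{n}.npz",**M[n])
np.savez("s8.npz",p=p,T=T);C=p-.022*E
def c(n,q,w,h,W,H):
    u=proj(n,q,M[n]);x=int(np.clip(u[0]-w/2,0,640-w));y=int(np.clip(u[1]-h/2,0,480-h));print(n,x,y,W/w)
    return cv2.resize(I[n][y:y+h,x:x+w],(W,H),interpolation=cv2.INTER_CUBIC)
A=c("scene",C+.06*E-[0,0,.03],80,60,400,300);B=c("top",C+.07*E,80,60,400,300);W=c("wrist",C,320,480,400,600)
cv2.imwrite("pics/c8.png",np.hstack([np.vstack([A,B]),W]))
E
```

```text
18.95 [ 0.541  -0.0563  0.2332] [[0.317, 0.819, 0.478], [0.454, -0.574, 0.681], [0.832, 0.001, -0.554]] [-41.5  22.7  96.1  57.3  79.3 -27.7] [ 0.7 -0.5 -3. ] w 0.0138328879353236
rotvec to target [  0.06 -26.34   0.03]
scene 312 195 5.0
top 250 183 5.0
wrist 157 0 1.25
```

View pics/c8.png

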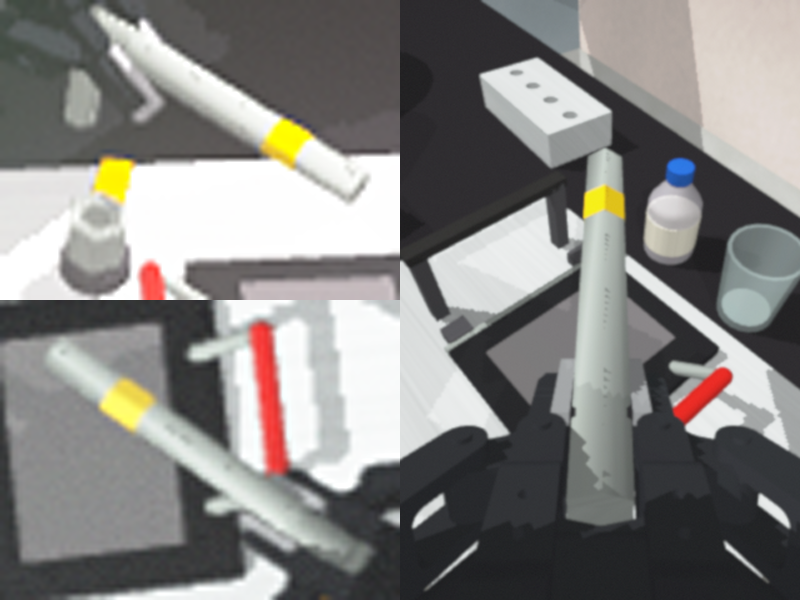

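Everything needed is visible:
- Scene: foot at about (328,219), end at (383.4,232), band at (369.4,223.6), socket at (331.2,237.6).
- Top: end at (262,194), band at (275.4,204), corner at (321,234).

Fitting.

```bash
cat > f8.py <<'E'
from kfit import *
from scipy.optimize import least_squares
M={n:dict(np.load(f"m8{n}.npz")) for n in("wrist","top","scene")};q=np.load("s8.npz");p,T=q['p'],q['T']
P=lambda n,x:proj(n,x,M[n])
def f(x,out=False):
    s,d,h,b=x;C,a,u=key(p,T,s,d,h)
    r=[(P("wrist",C+D*a+.00924*u)[1]-v)/2 for D,v in((.158,120),(.158-b,148),(.14-b,171))]
    r+=list(P("top",C+(.149-b)*a+.006*u)-[275.4,204])+list(P("top",C+.158*a)-[262,194])+list(P("top",C-.009*a+.009*u)-[321,234])
    r+=list(P("scene",C+(.149-b)*a+.005*u)-[369.4,223.6])+list(P("scene",C+.158*a)-[383.4,232])+list(P("scene",C-.07*u)-[328,219])
    r+=[h/.003]
    if out:print("s,d,h,b",s.round(4),np.degrees(d).round(1),h.round(4),b.round(4),"res",np.round(r,1),"\ncorner",C.round(4),"a",a.round(3),"foot",(C-.07*u).round(4))
    return np.array(r)
q=least_squares(f,[.02,-.4,0,.034],loss='soft_l1');f(q.x,True)
E
python3 f8.py
```

```text
s,d,h,b 0.0223 -28.0 -0.0097 0.0294 res [ 0.   1.   0.1 -0.5 -1.1 -0.9 -0.3  2.1  1.6  0.9 -0.7  0.2 -0.1  0.1
  2.8 -3.2] 
corner [ 0.5226 -0.0825  0.2403] a [ 0.574  0.819 -0.028] foot [ 0.5216 -0.0841  0.1703]
```

{"fn": "arm_command", "kwargs": {"rows": "1 0 0 0 0 1.6 0; 1 5.35 0 8.57 0 0 0; 1 -11.9 0 7.4 0 0 0; 1 -11.9 0 7.4 0 0 0; 1 -11.9 0 7.4 0 0 0"}}

```text
time_s: 19.52
position: [0.5469, -0.0475, 0.1905]
tool_rot: [[0.302, 0.819, 0.488], [0.433, -0.574, 0.695], [0.849, 0.001, -0.528]]
ft_force: [-0.5, 0.5, -4.3]
grip_width: 0.0139
```

{"fn": "arm_command", "kwargs": {"rows": "1 0 0 0 0 0 0; 1 0 0 0 0 0 0; 1 0 0 0 0 0 0"}}

```text
time_s: 19.77
position: [0.5469, -0.048, 0.1916]
tool_rot: [[0.302, 0.819, 0.488], [0.433, -0.574, 0.695], [0.849, 0.001, -0.528]]
ft_force: [0.0, 0.2, -4.0]
grip_width: 0.014
```

```bash
cat > g.py <<'E'
import sys
from kfit import *
# s,d,h frozen from fit 8
X=(.0223,np.radians(-28.0),-.0097)
def show(img=True):
    o,p,T=st();C,a,u=key(p,T,*X);F=C-.07*u
    print("a",a.round(3),"foot",F.round(4),"dE %.1f dP %.1f mm"%tuple(1000*((np.array([.529,-.0748])-F[:2])@np.array([[E[0],-E[1]],[E[1],E[0]]]))),"tq",o['wrist_torque'].round(2))
    dn=T.T@np.array([0,0,-1]);e=T.T@E;print("down1mm",dn.round(3),"E1mm",e.round(3))
    if img:
        im=eyes.get_image("wrist");cv2.imwrite("pics/last.png",im[:,:,::-1]);m=eyes.camera_model("wrist")
        c=im[:,312:323].astype(float).mean(1);r=np.where(((c[:,0]-c[:,2])>70)[:260])[0];print("band rows",r.min(),r.max(),"model",[proj("wrist",C+D*a+.00924*u,m)[1].round(1) for D in(.1286,.1106)])
show(len(sys.argv)<2)
E
python3 g.py
```

```text
19.7667 [ 0.5469 -0.048   0.1916] [[0.302, 0.819, 0.488], [0.433, -0.574, 0.695], [0.849, 0.001, -0.528]] [-40.8  27.   99.2  60.6  75.9 -34.2] [ 0.   0.2 -4. ] w 0.013953374785962746
rotvec to target [ 9.000e-02 -2.814e+01  1.000e-02]
a [0.574 0.819 0.003] foot [ 0.5286 -0.0743  0.1277] dE -0.1 dP -0.6 mm tq [-0.88  0.63 -0.02]
down1mm [-0.849 -0.001  0.528] E1mm [ 0.528 -0.001  0.849]
band rows 149 169 model [np.float64(150.1), np.float64(171.5)]
```

{"fn": "arm_command", "kwargs": {"rows": "1 -2.55 0.3 1.58 0 0 0; 1 -2.55 0 1.58 0 0 0; 1 0 0 0 0 0 0; 1 0 0 0 0 0 0"}}

```text
time_s: 20.15
position: [0.5468, -0.0483, 0.1849]
tool_rot: [[0.303, 0.819, 0.488], [0.432, -0.574, 0.695], [0.849, 0.0, -0.528]]
ft_force: [-0.2, 0.2, -4.6]
grip_width: 0.0136
```

{"fn": "arm_command", "kwargs": {"rows": "1 -1.7 0 1.06 0 0 0; 1 0 0 0 0 0 0; 1 0 0 0 0 0 0"}}

```text
time_s: 20.4
position: [0.5468, -0.0483, 0.1828]
tool_rot: [[0.303, 0.819, 0.488], [0.432, -0.574, 0.695], [0.849, 0.0, -0.528]]
ft_force: [-0.5, 0.6, -4.4]
grip_width: 0.0135
```

{"fn": "arm_command", "kwargs": {"rows": "1 -1.7 0 1.06 0 0 0; 1 0 0 0 0 0 0; 1 0 0 0 0 0 0"}}

```text
time_s: 20.65
position: [0.5468, -0.0483, 0.1808]
tool_rot: [[0.303, 0.819, 0.488], [0.432, -0.574, 0.695], [0.849, 0.0, -0.528]]
ft_force: [0.4, -0.7, -4.7]
grip_width: 0.014
```

{"fn": "arm_command", "kwargs": {"rows": "1 -1.7 0 1.06 0 0 0; 1 0 0 0 0 0 0; 1 0 0 0 0 0 0"}}

```text
time_s: 20.9
position: [0.5468, -0.0483, 0.1788]
tool_rot: [[0.303, 0.819, 0.488], [0.432, -0.574, 0.695], [0.849, 0.0, -0.528]]
ft_force: [0.2, -0.3, -4.8]
grip_width: 0.0138
```

```bash
python3 g.py
```

```text
20.9 [ 0.5468 -0.0483  0.1788] [[0.303, 0.819, 0.488], [0.432, -0.574, 0.695], [0.849, 0.0, -0.528]] [-40.8  28.2 100.   61.   75.  -35.9] [ 0.2 -0.3 -4.8] w 0.013789720555956949
rotvec to target [  0.04 -28.13  -0.04]
a [0.574 0.819 0.002] foot [ 0.5284 -0.0745  0.1149] dE 0.1 dP -0.7 mm tq [-0.84  0.57 -0.03]
down1mm [-0.849 -0.     0.528] E1mm [ 0.528 -0.001  0.849]
band rows 149 169 model [np.float64(150.1), np.float64(171.4)]
```

Foot is about 5 mm below the mouth with no contact force. Continuing down in small steps.

{"fn": "arm_command", "kwargs": {"rows": "1 -1.7 0 1.06 0 0 0; 1 0 0 0 0 0 0; 1 -1.7 0 1.06 0 0 0; 1 0 0 0 0 0 0; 1 0 0 0 0 0 0"}}

```text
time_s: 21.37
position: [0.5472, -0.0483, 0.1755]
tool_rot: [[0.302, 0.818, 0.489], [0.432, -0.575, 0.695], [0.85, 0.001, -0.527]]
ft_force: [3.2, 1.2, 2.8]
grip_width: 0.0137
```

{"fn": "arm_command", "kwargs": {"rows": "1 -1.7 0 1.06 0 0 0; 1 0 0 0 0 0 0; 1 0 0 0 0 0 0"}}

```text
time_s: 21.62
position: [0.5475, -0.0481, 0.1743]
tool_rot: [[0.3, 0.819, 0.49], [0.431, -0.574, 0.696], [0.851, 0.003, -0.526]]
ft_force: [2.8, 3.7, 9.0]
grip_width: 0.0136
```

```bash
python3 g.py
```

```text
21.6167 [ 0.5475 -0.0481  0.1743] [[0.3, 0.819, 0.49], [0.431, -0.574, 0.696], [0.851, 0.003, -0.526]] [-40.8  28.7 100.2  61.4  74.6 -36.7] [2.8 3.7 9. ] w 0.013554556139080852
rotvec to target [  0.14 -28.29   0.06]
a [0.574 0.819 0.005] foot [ 0.5293 -0.0743  0.1104] dE -0.6 dP 0.0 mm tq [ 0.56 -0.52 -0.12]
down1mm [-0.851 -0.003  0.526] E1mm [ 0.526 -0.001  0.851]
band rows 150 170 model [np.float64(150.0), np.float64(171.3)]
```

{"fn": "arm_command", "kwargs": {"rows": "1 0.4 0 0.6 0 0 0; 1 0 0 0 0 0 0; 1 0 0 0 0 0 0"}}

```text
time_s: 21.92
position: [0.5478, -0.0477, 0.1741]
tool_rot: [[0.301, 0.818, 0.49], [0.432, -0.575, 0.695], [0.85, 0.002, -0.526]]
ft_force: [1.8, 1.2, 8.0]
grip_width: 0.0136
```

{"fn": "arm_command", "kwargs": {"rows": "1 0.4 0 0.6 0 0 0; 1 0 0 0 0 0 0; 1 0 0 0 0 0 0"}}

```text
time_s: 22.17
position: [0.5481, -0.0473, 0.1737]
tool_rot: [[0.301, 0.818, 0.489], [0.433, -0.575, 0.695], [0.85, 0.002, -0.527]]
ft_force: [2.6, -0.3, 4.8]
grip_width: 0.0139
```

```bash
python3 g.py
```

```text
22.1667 [ 0.5481 -0.0473  0.1737] [[0.301, 0.818, 0.489], [0.433, -0.575, 0.695], [0.85, 0.002, -0.527]] [-40.6  28.7 100.2  61.4  74.4 -36.7] [ 2.6 -0.3  4.8] w 0.013889766739909088
rotvec to target [  0.14 -28.18   0.03]
a [0.575 0.818 0.003] foot [ 0.5298 -0.0736  0.1098] dE -1.5 dP -0.0 mm tq [-0.1  -0.11 -0.13]
down1mm [-0.85  -0.002  0.527] E1mm [ 0.527 -0.001  0.85 ]
band rows 151 171 model [np.float64(150.0), np.float64(171.3)]
```

{"fn": "arm_command", "kwargs": {"rows": "1 0.2 0.6 0.3 0 0 0; 1 -0.85 0 0.53 0 0 0; 1 0 0 0 0 0 0; 1 0 0 0 0 0 0"}}

```text
time_s: 22.55
position: [0.5489, -0.0471, 0.1731]
tool_rot: [[0.301, 0.819, 0.489], [0.432, -0.574, 0.695], [0.85, 0.002, -0.526]]
ft_force: [0.8, 1.2, 9.8]
grip_width: 0.0132
```

{"fn": "arm_command", "kwargs": {"rows": "1 0.2 0.5 0.3 0 0 0; 1 -0.85 0 0.53 0 0 0; 1 0 0 0 0 0 0; 1 0 0 0 0 0 0"}}

```text
time_s: 22.88
position: [0.5495, -0.0469, 0.1726]
tool_rot: [[0.3, 0.819, 0.489], [0.431, -0.574, 0.696], [0.851, 0.002, -0.525]]
ft_force: [1.4, 2.3, 13.1]
grip_width: 0.0135
```

```bash
python3 g.py
```

```text
22.8833 [ 0.5495 -0.0469  0.1726] [[0.3, 0.819, 0.489], [0.431, -0.574, 0.696], [0.851, 0.002, -0.525]] [-40.5  29.  100.1  61.6  74.4 -36.8] [ 1.4  2.3 13.1] w 0.013452194130762662
rotvec to target [  0.12 -28.3    0.06]
a [0.574 0.819 0.005] foot [ 0.5313 -0.0731  0.1087] dE -2.7 dP 0.9 mm tq [ 0.81 -0.31  0.09]
down1mm [-0.851 -0.002  0.525] E1mm [ 0.525 -0.001  0.851]
band rows 154 173 model [np.float64(150.0), np.float64(171.4)]
```

{"fn": "arm_command", "kwargs": {"rows": "1 0 -1.1 0 1.7 0 -1.05; 1 0 -1.1 0 1.7 0 -1.05; 1 0 0 0 0 0 0; 1 0 0 0 0 0 0"}}

```text
time_s: 23.27
position: [0.5476, -0.0454, 0.1726]
tool_rot: [[0.27, 0.857, 0.439], [0.451, -0.515, 0.729], [0.851, 0.001, -0.525]]
ft_force: [0.3, 4.0, 14.5]
grip_width: 0.0138
```

{"fn": "arm_command", "kwargs": {"rows": "1 0 1.1 0 -1.7 0 1.05; 1 0 1.1 0 -1.7 0 1.05; 1 0 0 0 0 0 0"}}

```text
time_s: 23.52
position: [0.5494, -0.0467, 0.1726]
tool_rot: [[0.301, 0.818, 0.491], [0.431, -0.576, 0.695], [0.851, 0.002, -0.526]]
ft_force: [-0.3, 1.0, 12.5]
grip_width: 0.0137
```

{"fn": "arm_command", "kwargs": {"rows": "1 0 1.1 0 -1.7 0 1.05; 1 0 1.1 0 -1.7 0 1.05; 1 0 0 0 0 0 0; 1 0 0 0 0 0 0"}}

```text
time_s: 23.85
position: [0.5514, -0.0484, 0.1725]
tool_rot: [[0.33, 0.776, 0.537], [0.41, -0.63, 0.659], [0.851, 0.003, -0.526]]
ft_force: [0.6, 1.2, 13.4]
grip_width: 0.0134
```

```bash
python3 g.py
```

```text
23.85 [ 0.5514 -0.0484  0.1725] [[0.33, 0.776, 0.537], [0.41, -0.63, 0.659], [0.851, 0.003, -0.526]] [-40.6  28.1 102.   63.9  71.2 -36.3] [ 0.6  1.2 13.4] w 0.013408548147345847
rotvec to target [  2.99 -28.26  -2.84]
a [0.63  0.776 0.005] foot [ 0.5314 -0.0733  0.1086] dE -2.6 dP 1.1 mm tq [ 0.52 -0.42 -0.04]
down1mm [-0.851 -0.003  0.526] E1mm [ 0.525 -0.071  0.848]
band rows 154 173 model [np.float64(150.0), np.float64(171.4)]
```

Squeezing again only pivots the key slightly (band rows 150→154 ≈ 2.5°). Unloading, re-squaring pitch and yaw, and trying 1.5 mm further along the arm direction.

{"fn": "arm_command", "kwargs": {"rows": "1 3.4 0 -2.1 0 0 0; 1 0 -1.1 0 1.7 0 -1.05; 1 0 -1.1 0 1.7 0 -1.05; 1 0 0 0 0 2.5 0; 1 -0.6 -0.6 -0.9 0 0 0"}}

```text
time_s: 24.32
position: [0.5476, -0.0477, 0.1736]
tool_rot: [[0.283, 0.818, 0.5], [0.4, -0.575, 0.714], [0.871, -0.002, -0.49]]
ft_force: [1.8, -0.4, -5.0]
grip_width: 0.0137
```

{"fn": "arm_command", "kwargs": {"rows": "1 0 0 0 0 0 0; 1 0 0 0 0 0 0; 1 0 0 0 0 0 0"}}

```text
time_s: 24.57
position: [0.5478, -0.0476, 0.1747]
tool_rot: [[0.282, 0.819, 0.5], [0.402, -0.574, 0.713], [0.871, 0.0, -0.492]]
ft_force: [0.5, -1.1, -5.2]
grip_width: 0.0137
```

```bash
sed -i 's/^X=.*/X=(.0223,np.radians(-30.5),-.0097)/' g.py; python3 g.py
```

```text
24.5667 [ 0.5478 -0.0476  0.1747] [[0.282, 0.819, 0.5], [0.402, -0.574, 0.713], [0.871, 0.0, -0.492]] [-41.3  29.4 100.7  63.2  75.8 -38.4] [ 0.5 -1.1 -5.2] w 0.013718720015105731
rotvec to target [  0.05 -30.56  -0.04]
a [0.574 0.818 0.001] foot [ 0.5292 -0.0741  0.1104] dE -0.7 dP -0.2 mm tq [-1.03  0.58 -0.1 ]
down1mm [-0.871 -0.     0.492] E1mm [ 0.492 -0.001  0.871]
band rows 149 169 model [np.float64(157.1), np.float64(177.2)]
```

The pitch came back elastically when unloaded (band rows at 149 again), so the original grasp pose still holds. Reverting the 2.5°.

{"fn": "arm_command", "kwargs": {"rows": "1 0 0 0 0 -2.5 0; 1 0.8 0 -0.5 0 0 0; 1 0 0 0 0 0 0; 1 0 0 0 0 0 0"}}

```text
time_s: 24.95
position: [0.5478, -0.0473, 0.1759]
tool_rot: [[0.303, 0.819, 0.488], [0.432, -0.574, 0.696], [0.85, 0.0, -0.527]]
ft_force: [-0.2, 0.3, -4.5]
grip_width: 0.0138
```

```bash
sed -i 's/^X=.*/X=(.0223,np.radians(-28),-.0097)/' g.py; python3 g.py
```

```text
24.95 [ 0.5478 -0.0473  0.1759] [[0.303, 0.819, 0.488], [0.432, -0.574, 0.696], [0.85, 0.0, -0.527]] [-40.6  28.5 100.1  61.2  74.7 -36.2] [-0.2  0.3 -4.5] w 0.013798406894554433
rotvec to target [ 3.000e-02 -2.817e+01 -1.000e-02]
a [0.574 0.819 0.003] foot [ 0.5294 -0.0735  0.112 ] dE -1.3 dP -0.4 mm tq [-0.81  0.66 -0.03]
down1mm [-0.85  -0.     0.527] E1mm [ 0.527 -0.001  0.85 ]
band rows 149 169 model [np.float64(149.7), np.float64(171.1)]
```

{"fn": "arm_command", "kwargs": {"rows": "1 -0.85 0 0.53 0 0 0; 1 0 0 0 0 0 0; 1 0 0 0 0 0 0"}}

```text
time_s: 25.25
position: [0.548, -0.0476, 0.1747]
tool_rot: [[0.303, 0.818, 0.488], [0.432, -0.575, 0.695], [0.849, -0.0, -0.528]]
ft_force: [0.7, -0.2, -3.5]
grip_width: 0.0135
```

{"fn": "arm_command", "kwargs": {"rows": "1 -0.85 0 0.53 0 0 0; 1 0 0 0 0 0 0; 1 0 0 0 0 0 0"}}

```text
time_s: 25.5
position: [0.5481, -0.0475, 0.1742]
tool_rot: [[0.302, 0.819, 0.488], [0.432, -0.574, 0.695], [0.85, 0.001, -0.527]]
ft_force: [2.7, 1.6, 1.2]
grip_width: 0.0136
```

{"fn": "arm_command", "kwargs": {"rows": "1 -0.85 0 0.53 0 0 0; 1 0 0 0 0 0 0; 1 0 0 0 0 0 0"}}

```text
time_s: 25.75
position: [0.5484, -0.0474, 0.1737]
tool_rot: [[0.301, 0.819, 0.489], [0.432, -0.574, 0.696], [0.85, 0.002, -0.526]]
ft_force: [2.3, 2.6, 5.8]
grip_width: 0.0137
```

```bash
python3 g.py
```

```text
25.75 [ 0.5484 -0.0474  0.1737] [[0.301, 0.819, 0.489], [0.432, -0.574, 0.696], [0.85, 0.002, -0.526]] [-40.6  28.8 100.2  61.4  74.5 -36.6] [2.3 2.6 5.8] w 0.013661116324307486
rotvec to target [ 1.000e-01 -2.824e+01  2.000e-02]
a [0.574 0.819 0.004] foot [ 0.5301 -0.0736  0.1098] dE -1.6 dP 0.2 mm tq [ 0.32 -0.09 -0.04]
down1mm [-0.85  -0.002  0.526] E1mm [ 0.526 -0.001  0.85 ]
band rows 150 170 model [np.float64(150.0), np.float64(171.3)]
```

Moving 1.2 mm along E gained about 1.5 mm of depth, so I'm still sliding down the taper. Unloading, shifting a further 1.5 mm along E and 0.5 mm in y, and probing again.

{"fn": "arm_command", "kwargs": {"rows": "1 2.55 0 -1.6 0 0 0; 1 0.8 0.5 1.3 0 0 0; 1 -0.85 0 0.53 0 0 0; 1 0 0 0 0 0 0; 1 0 0 0 0 0 0"}}

```text
time_s: 26.22
position: [0.5491, -0.0466, 0.1744]
tool_rot: [[0.304, 0.819, 0.487], [0.432, -0.574, 0.695], [0.849, -0.0, -0.528]]
ft_force: [0.3, -1.2, -4.1]
grip_width: 0.0139
```

{"fn": "arm_command", "kwargs": {"rows": "1 -0.85 0 0.53 0 0 0; 1 -0.85 0 0.53 0 0 0; 1 0 0 0 0 0 0; 1 0 0 0 0 0 0"}}

```text
time_s: 26.55
position: [0.5492, -0.0466, 0.1727]
tool_rot: [[0.303, 0.819, 0.488], [0.432, -0.574, 0.695], [0.849, 0.0, -0.528]]
ft_force: [-0.5, 0.3, -4.6]
grip_width: 0.014
```

{"fn": "arm_command", "kwargs": {"rows": "1 -0.85 0 0.53 0 0 0; 1 0 0 0 0 0 0; 1 0 0 0 0 0 0"}}

```text
time_s: 26.8
position: [0.5493, -0.0466, 0.1717]
tool_rot: [[0.303, 0.819, 0.488], [0.432, -0.574, 0.695], [0.849, 0.0, -0.528]]
ft_force: [-0.2, -0.5, -3.6]
grip_width: 0.0137
```

```bash
python3 g.py
```

```text
26.8 [ 0.5493 -0.0466  0.1717] [[0.303, 0.819, 0.488], [0.432, -0.574, 0.695], [0.849, 0.0, -0.528]] [-40.4  29.  100.1  61.5  74.3 -36.6] [-0.2 -0.5 -3.6] w 0.01365727146746904
rotvec to target [  0.05 -28.13  -0.04]
a [0.574 0.819 0.002] foot [ 0.5308 -0.0729  0.1079] dE -2.6 dP 0.4 mm tq [-0.84  0.57  0.05]
down1mm [-0.849 -0.     0.528] E1mm [ 0.528 -0.001  0.849]
band rows 149 169 model [np.float64(150.1), np.float64(171.4)]
```

Now free at a depth that was blocked before. Going deeper.

{"fn": "arm_command", "kwargs": {"rows": "1 -1.7 0 1.06 0 0 0; 1 0 0 0 0 0 0; 1 0 0 0 0 0 0"}}

```text
time_s: 27.1
position: [0.5495, -0.0467, 0.1701]
tool_rot: [[0.302, 0.818, 0.489], [0.432, -0.575, 0.695], [0.85, 0.001, -0.528]]
ft_force: [1.2, 1.3, -0.1]
grip_width: 0.0136
```

{"fn": "arm_command", "kwargs": {"rows": "1 -1.7 0 1.06 0 0 0; 1 0 0 0 0 0 0; 1 0 0 0 0 0 0"}}

```text
time_s: 27.35
position: [0.5494, -0.0467, 0.1677]
tool_rot: [[0.303, 0.818, 0.488], [0.433, -0.575, 0.695], [0.849, 0.001, -0.528]]
ft_force: [3.6, -0.1, -2.3]
grip_width: 0.0141
```

{"fn": "arm_command", "kwargs": {"rows": "1 -1.7 0 1.06 0 0 0; 1 0 0 0 0 0 0; 1 0 0 0 0 0 0"}}

```text
time_s: 27.6
position: [0.5493, -0.0467, 0.1654]
tool_rot: [[0.304, 0.818, 0.488], [0.433, -0.575, 0.695], [0.849, 0.0, -0.528]]
ft_force: [4.1, 0.6, -5.0]
grip_width: 0.0138
```

```bash
python3 g.py
```

```text
27.6 [ 0.5493 -0.0467  0.1654] [[0.304, 0.818, 0.488], [0.433, -0.575, 0.695], [0.849, 0.0, -0.528]] [-40.4  29.6 100.5  61.7  73.8 -37.5] [ 4.1  0.6 -5. ] w 0.013781740073015487
rotvec to target [  0.05 -28.1   -0.05]
a [0.575 0.818 0.002] foot [ 0.5308 -0.073   0.1016] dE -2.5 dP 0.5 mm tq [-0.82  0.08 -0.3 ]
down1mm [-0.849 -0.     0.528] E1mm [ 0.528 -0.001  0.849]
band rows 147 167 model [np.float64(150.0), np.float64(171.4)]
```

It's entering the hex. Continuing to the bottom.

{"fn": "arm_command", "kwargs": {"rows": "1 -1.7 0.3 1.06 0 0 0; 1 0 0 0 0 0 0; 1 -1.7 0 1.06 0 0 0; 1 0 0 0 0 0 0; 1 0 0 0 0 0 0"}}

```text
time_s: 28.07
position: [0.5494, -0.0467, 0.1615]
tool_rot: [[0.304, 0.819, 0.488], [0.432, -0.574, 0.695], [0.849, -0.0, -0.528]]
ft_force: [3.2, -0.5, -4.9]
grip_width: 0.0132
```

{"fn": "arm_command", "kwargs": {"rows": "1 -1.7 0 1.06 0 0 0; 1 0 0 0 0 0 0; 1 0 0 0 0 0 0"}}

```text
time_s: 28.32
position: [0.5495, -0.0468, 0.1596]
tool_rot: [[0.303, 0.819, 0.488], [0.432, -0.574, 0.695], [0.849, 0.0, -0.528]]
ft_force: [3.0, -0.4, -5.4]
grip_width: 0.0138
```

{"fn": "arm_command", "kwargs": {"rows": "1 -1.7 0 1.06 0 0 0; 1 0 0 0 0 0 0; 1 0 0 0 0 0 0"}}

```text
time_s: 28.57
position: [0.5495, -0.0467, 0.1576]
tool_rot: [[0.303, 0.819, 0.488], [0.432, -0.574, 0.695], [0.849, -0.0, -0.528]]
ft_force: [2.8, 0.5, -3.9]
grip_width: 0.0141
```

```bash
python3 g.py
```

```text
28.5667 [ 0.5495 -0.0467  0.1576] [[0.303, 0.819, 0.488], [0.432, -0.574, 0.695], [0.849, -0.0, -0.528]] [-40.4  30.4 100.8  62.   73.2 -38.6] [ 2.8  0.5 -3.9] w 0.014091699923098644
rotvec to target [  0.04 -28.12  -0.04]
a [0.574 0.819 0.002] foot [ 0.531  -0.073   0.0937] dE -2.6 dP 0.6 mm tq [-0.8   0.22 -0.21]
down1mm [-0.849  0.     0.528] E1mm [ 0.528 -0.001  0.849]
band rows 147 168 model [np.float64(150.0), np.float64(171.3)]
```

{"fn": "arm_command", "kwargs": {"rows": "1 -1.7 0 1.06 0 0 0; 1 0 0 0 0 0 0; 1 0 0 0 0 0 0"}}

```text
time_s: 28.87
position: [0.5495, -0.0468, 0.1556]
tool_rot: [[0.303, 0.819, 0.488], [0.432, -0.574, 0.695], [0.849, 0.0, -0.528]]
ft_force: [3.4, 0.7, -4.4]
grip_width: 0.0138
```

{"fn": "arm_command", "kwargs": {"rows": "1 -1.7 0 1.06 0 0 0; 1 0 0 0 0 0 0; 1 0 0 0 0 0 0"}}

```text
time_s: 29.12
position: [0.5495, -0.0468, 0.1536]
tool_rot: [[0.303, 0.819, 0.488], [0.432, -0.574, 0.695], [0.849, 0.0, -0.528]]
ft_force: [3.9, -0.2, -4.2]
grip_width: 0.0138
```

{"fn": "arm_command", "kwargs": {"rows": "1 -0.85 0 0.53 0 0 0; 1 0 0 0 0 0 0; 1 0 0 0 0 0 0"}}

```text
time_s: 29.37
position: [0.5495, -0.0468, 0.1527]
tool_rot: [[0.303, 0.819, 0.488], [0.432, -0.574, 0.695], [0.849, 0.0, -0.528]]
ft_force: [3.1, 0.2, -1.7]
grip_width: 0.014
```

{"fn": "arm_command", "kwargs": {"rows": "1 -0.85 0 0.53 0 0 0; 1 0 0 0 0 0 0; 1 -0.85 0 0.53 0 0 0; 1 0 0 0 0 0 0; 1 0 0 0 0 0 0"}}

```text
time_s: 29.78
position: [0.5496, -0.0468, 0.1507]
tool_rot: [[0.303, 0.819, 0.488], [0.432, -0.574, 0.695], [0.849, 0.0, -0.528]]
ft_force: [3.5, -0.0, -2.1]
grip_width: 0.0133
```

```bash
python3 g.py
```

```text
29.7833 [ 0.5496 -0.0468  0.1507] [[0.303, 0.819, 0.488], [0.432, -0.574, 0.695], [0.849, 0.0, -0.528]] [-40.4  31.1 101.2  62.3  72.7 -39.6] [ 3.5 -0.  -2.1] w 0.013329564594941053
rotvec to target [  0.06 -28.13  -0.03]
a [0.574 0.819 0.002] foot [ 0.5312 -0.0731  0.0869] dE -2.7 dP 0.8 mm tq [-0.68  0.06 -0.27]
down1mm [-0.849 -0.     0.528] E1mm [ 0.528 -0.001  0.849]
band rows 148 168 model [np.float64(150.0), np.float64(171.3)]
```

The foot is about 24 mm below where it first engaged. The fingers are now only a few mm above the handle bar, so I'll release here and let the key settle. Then I'll back off along the tool axis and turn the hand vertical.

{"fn": "arm_command", "kwargs": {"rows": "0.6 0 0 0 0 0 0; 0.6 0 0 0 0 0 0; 0.6 0 0 0 0 0 0; 0.6 0 0 -10 0 0 0; 0.6 0 0 -30 0 0 0"}}

```text
time_s: 30.25
position: [0.5293, -0.0729, 0.1712]
tool_rot: [[0.304, 0.821, 0.484], [0.431, -0.572, 0.698], [0.85, -0.004, -0.527]]
ft_force: [-0.7, -0.7, -0.9]
grip_width: 0.0342
```

{"fn": "arm_command", "kwargs": {"rows": "0.6 0 0 -40 0 0 0; 0.6 0 0 -40 0 0 0; 0.6 35 0 0 0 0 0; 0.6 35 0 0 0 0 0; 0.6 0 0 0 0 -7 0"}}

```text
time_s: 30.67
position: [0.5121, -0.1006, 0.2765]
tool_rot: [[0.36, 0.817, 0.451], [0.513, -0.577, 0.636], [0.779, 0.002, -0.627]]
ft_force: [-0.0, -0.2, -0.6]
grip_width: 0.0339
```

{"fn": "arm_command", "kwargs": {"rows": "0.6 0 0 0 0 -7 0; 0.6 0 0 0 0 -7 0; 0.6 0 0 0 0 -7 0; 0.6 0 0 0 0 -7 0; 0.6 0 0 0 0 -7 0"}}

```text
time_s: 31.08
position: [0.5117, -0.1007, 0.2749]
tool_rot: [[0.554, 0.817, 0.159], [0.787, -0.576, 0.221], [0.272, 0.003, -0.962]]
ft_force: [-0.3, 0.4, -0.4]
grip_width: 0.034
```

{"fn": "arm_command", "kwargs": {"rows": "0.6 0 0 0 0 -7 0; 0.6 0 0 0 0 -7 0; 0.6 0 0 0 0 -2.1 0; 0.6 0 0 0 0 0 0; 0.6 0 0 0 0 0 0"}}

```text
time_s: 31.5
position: [0.5119, -0.0998, 0.2736]
tool_rot: [[0.574, 0.819, 0.001], [0.819, -0.574, 0.001], [0.002, -0.0, -1.0]]
ft_force: [-0.0, -0.8, -0.6]
grip_width: 0.0339
```

```bash
python3 - <<'E'
from kfit import *
o,p,T=st();M={};I={}
S=np.array([.5285,-.0745,.12])
for n in("wrist","top","scene"):
    M[n]=eyes.camera_model(n);I[n]=eyes.get_image(n)[:,:,::-1].copy();cv2.imwrite(f"pics/{n}9.png",I[n]);np.savez(f"m9{n}.npz",**M[n])
    im=I[n].astype(int);y=((im[...,2]>150)&(im[...,1]>110)&(im[...,0]<80)).astype(np.uint8)
    k,l,s,c=cv2.connectedComponentsWithStats(y);print(n,[(s[i,4],c[i].round(1).tolist()) for i in range(1,k) if s[i,4]>15])
    for z in(.164,):
        C=S*[1,1,0]+[0,0,z];print(" model corner",proj(n,C,M[n]).round(1),"band",proj(n,C+.1156*E+[0,0,.006],M[n]).round(1),"end",proj(n,C+.158*E,M[n]).round(1))
np.savez("s9.npz",p=p,T=T)
E
```

```text
31.5 [ 0.5119 -0.0998  0.2736] [[0.574, 0.819, 0.001], [0.819, -0.574, 0.001], [0.002, -0.0, -1.0]] [-24.1  17.9  76.1   0.1  86.   11. ] [-0.  -0.8 -0.6] w 0.03393984043044086
rotvec to target [-1.000e-02  2.991e+01 -6.000e-02]
wrist [(np.int32(18), [309.4, 0.6]), (np.int32(25), [328.8, 0.8]), (np.int32(998), [275.5, 202.8]), (np.int32(137), [500.2, 311.9])]
 model corner [316.1 197.7] band [315.6  -7.3] end [315.4 -95.1]
top [(np.int32(37), [535.5, 201.3]), (np.int32(48), [419.4, 208.3]), (np.int32(45), [518.8, 304.2]), (np.int32(255), [207.2, 346.5])]
 model corner [317.1 234.8] band [276.  206.4] end [261.4 196.6]
scene [(np.int32(62), [477.2, 7.9]), (np.int32(66), [498.0, 7.8]), (np.int32(229), [24.5, 98.4]), (np.int32(763), [50.5, 158.4]), (np.int32(256), [424.1, 201.3]), (np.int32(44), [157.5, 214.7]), (np.int32(40), [370.3, 249.8]), (np.int32(155), [503.4, 255.4]), (np.int32(334), [214.8, 301.6]), (np.int32(52), [114.1, 283.4])]
 model corner [331.7 225.6] band [369.8 244.8] end [384.2 254.4]
```

Scene band is at (370.3,249.8) against a model value of (369.8,244.8) for a level seated key, so the arm may droop. I'll use my last view on this.

```bash
python3 - <<'E'
import cv2,numpy as np
s=cv2.imread("pics/scene9.png");w=cv2.imread("pics/wrist9.png");t=cv2.imread("pics/top9.png")
A=cv2.resize(s[205:280,318:393],(600,600),interpolation=cv2.INTER_CUBIC)
B=cv2.resize(w[:300,267:367],(200,600),interpolation=cv2.INTER_AREA)
cv2.imwrite("pics/c9.png",np.hstack([A,B]))
E
```

```text
(no output)
```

View pics/c9.png

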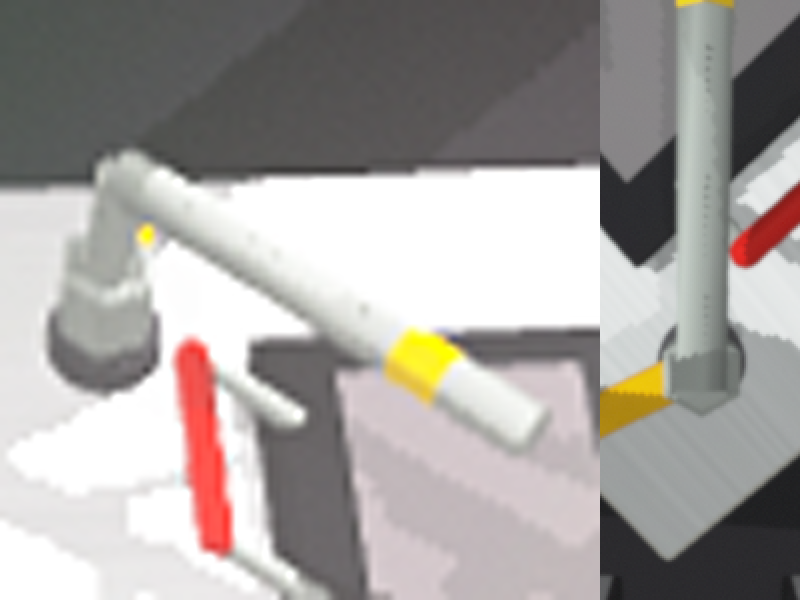

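The key stands in the screw, long arm toward (535,425) in the crop and drooping slightly. Fitting its pose.

```bash
cat > f9.py <<'E'
from kfit import *
from scipy.optimize import least_squares
M={n:dict(np.load(f"m9{n}.npz")) for n in("wrist","top","scene")}
P=lambda n,x:proj(n,x,M[n])
def pose(x):
    cx,cy,cz,pt,yw=x;e=np.array([np.cos(yw),np.sin(yw),0]);a=e*np.cos(pt)-np.array([0,0,np.sin(pt)]);u=e*np.sin(pt)+np.array([0,0,np.cos(pt)]);return np.array([cx,cy,cz]),a,u
def f(x):
    C,a,u=pose(x)
    r=list(P("scene",C-.009*a+.009*u)-[333,224.4])+list(P("scene",C+.158*a)-[384.9,258.1])+list(P("scene",C+.1156*a+.005*u)-[370.3,250.0])
    r+=list((P("wrist",C-.009*a+.009*u)-[319,206])/2)+[(P("wrist",C+.1066*a+.009*u)[1]-2)/2,(P("wrist",C+.1066*a+.009*u)[0]-319.3)/2]
    F=C-.07*u;r+=list((F[:2]-[.5287,-.0745])/.002)
    return np.array(r)
q=least_squares(f,[.529,-.0745,.164,0,.96],x_scale=[.01,.01,.01,.1,.1]);C,a,u=pose(q.x)
print("corner",C.round(4),"pitch down deg",np.degrees(q.x[3]).round(1),"yaw",np.degrees(q.x[4]).round(1),"foot",(C-.07*u).round(4),"end",(C+.158*a).round(4),"res",q.fun.round(1))
G=C+.12*a;print("grip pt 120mm",G.round(4))
E
python3 f9.py
```

```text
corner [ 0.5326 -0.0707  0.1617] pitch down deg 3.3 yaw 54.5 foot [ 0.5302 -0.074   0.0918] end [0.6242 0.0578 0.1524] res [-2.4 -1.1  0.   1.1  0.6 -0.9 -0.6 -0.8  0.3 -0.   0.8  0.2]
grip pt 120mm [0.6021 0.0269 0.1547]
```

Seated: the foot is at z 0.092 (0.094 expected), pitch 3°, yaw 54.5°. Now gripping the outer arm, 120 mm from the corner.

{"fn": "arm_command", "kwargs": {"rows": "0.6 38.9 0.25 17 0 0 0; 0.6 38.9 0.25 17 0 0 0; 0.6 38.9 0.25 17 0 0 0; 0.6 38.9 0.25 17 0 0 0; 0.6 0 0 0 0 0 0", "squeeze": 60}}

```text
time_s: 32.07
position: [0.6017, 0.0285, 0.2029]
tool_rot: [[0.572, 0.82, -0.004], [0.82, -0.572, 0.003], [0.0, -0.006, -1.0]]
ft_force: [-0.6, 0.9, -0.3]
grip_width: 0.0344
```

{"fn": "arm_command", "kwargs": {"rows": "0.6 0 0 24 0 0 0; 0.6 0 0 15 0 0 0; 0.6 0 0 9 0 0 0; 0.6 0 0 0 0 0 0; 1 0 0 0 0 0 0"}}

```text
time_s: 32.48
position: [0.6008, 0.0239, 0.1593]
tool_rot: [[0.575, 0.818, 0.001], [0.818, -0.575, 0.0], [0.001, 0.0, -1.0]]
ft_force: [-0.8, -0.6, -0.4]
grip_width: 0.0231
```

{"fn": "arm_command", "kwargs": {"rows": "1 0 0 0 0 0 0; 1 0 0 0 0 0 0; 1 0 0 0 0 0 0; 1 0 0 0 0 0 0; 1 0 0 0 0 0 0"}}

```text
time_s: 32.9
position: [0.6008, 0.0246, 0.1594]
tool_rot: [[0.574, 0.819, 0.001], [0.819, -0.574, 0.0], [0.001, 0.001, -1.0]]
ft_force: [-2.0, 0.1, 1.2]
grip_width: 0.0144
```

{"fn": "arm_command", "kwargs": {"rows": "1 -0.3 8.54 0 0 0 4; 1 -0.3 8.54 0 0 0 4; 1 -0.3 8.54 0 0 0 4; 1 -0.3 8.54 0 0 0 4; 1 -0.3 8.54 0 0 0 4"}}

```text
time_s: 33.32
position: [0.6302, -0.0054, 0.1591]
tool_rot: [[0.821, 0.571, -0.002], [0.571, -0.821, 0.001], [-0.001, -0.001, -1.0]]
ft_force: [-6.5, 0.6, 2.9]
grip_width: 0.0147
```

```bash
cat > t.py <<'E'
from h import *
o=readout.observe();p=o['position'];T=o['tool_rot'];d=p[:2]-[.529,-.0745]
print(o['time_s'],p.round(4),"yaw",np.degrees(np.arctan2(T[1,0],T[0,0])).round(1),"pos ang",np.degrees(np.arctan2(d[1],d[0])).round(1),"R",np.linalg.norm(d).round(4),"F tool",(T.T@o['ft_force']).round(1),"tqz",o['wrist_torque'].round(2),"w",round(o['grip_width'],4),"q6",o['q'][5].round(1))
E
python3 t.py
```

```text
33.3167 [ 0.6302 -0.0054  0.1591] yaw 34.8 pos ang 34.3 R 0.1226 F tool [-5.  -4.2 -2.9] tqz [0.07 1.15 0.13] w 0.0147 q6 44.0
```

The screw is turning with about 4–5 N of resistance. Continuing.

{"fn": "arm_command", "kwargs": {"rows": "1 -0.3 8.54 0 0 0 4; 1 -0.3 8.54 0 0 0 4; 1 -0.3 8.54 0 0 0 4; 1 -0.3 8.54 0 0 0 4; 1 -0.3 8.54 0 0 0 4"}}

```text
time_s: 33.73
position: [0.6479, -0.0438, 0.1589]
tool_rot: [[0.967, 0.256, -0.002], [0.256, -0.967, 0.001], [-0.002, -0.002, -1.0]]
ft_force: [-7.5, 2.3, 2.1]
grip_width: 0.0144
```

{"fn": "arm_command", "kwargs": {"rows": "1 -0.3 8.54 0 0 0 4; 1 -0.3 8.54 0 0 0 4; 1 -0.3 8.54 0 0 0 4; 1 -0.3 8.54 0 0 0 4; 1 -0.3 8.54 0 0 0 4"}}

```text
time_s: 34.15
position: [0.6514, -0.0858, 0.1588]
tool_rot: [[0.996, -0.09, -0.003], [-0.09, -0.996, 0.002], [-0.003, -0.002, -1.0]]
ft_force: [-7.3, 3.9, 2.4]
grip_width: 0.0144
```

```bash
python3 t.py
```

```text
34.15 [ 0.6514 -0.0858  0.1588] yaw -5.2 pos ang -5.3 R 0.1229 F tool [-7.6 -3.2 -2.3] tqz [0.63 1.29 0.3 ] w 0.0144 q6 77.3
```

{"fn": "arm_command", "kwargs": {"rows": "1 -0.17 6.42 0 0 0 3; 1 -0.17 6.42 0 0 0 3; 1 -0.17 6.42 0 0 0 3; 1 0 0 0 0 0 0"}}

```text
time_s: 34.48
position: [0.648, -0.1052, 0.1588]
tool_rot: [[0.969, -0.245, -0.003], [-0.245, -0.969, 0.002], [-0.003, -0.001, -1.0]]
ft_force: [-6.2, 3.7, 2.4]
grip_width: 0.0146
```

{"fn": "arm_command", "kwargs": {"rows": "1 -0.17 6.42 0 0 0 3; 1 -0.17 6.42 0 0 0 3; 1 0 0 0 0 0 0"}}

```text
time_s: 34.73
position: [0.6442, -0.1173, 0.1588]
tool_rot: [[0.939, -0.345, -0.003], [-0.345, -0.939, 0.002], [-0.003, -0.001, -1.0]]
ft_force: [-6.3, 4.8, 3.4]
grip_width: 0.0144
```

```bash
python3 t.py
```

```text
34.7333 [ 0.6442 -0.1173  0.1588] yaw -20.2 pos ang -20.4 R 0.1229 F tool [-7.5 -2.3 -3.4] tqz [0.87 1.08 0.16] w 0.0144 q6 89.5
```

{"fn": "arm_command", "kwargs": {"rows": "1 -0.08 4.29 0 0 0 2; 1 -0.08 4.29 0 0 0 2; 1 0 0 0 0 0 0"}}

```text
time_s: 34.98
position: [0.6411, -0.1249, 0.1588]
tool_rot: [[0.913, -0.408, -0.002], [-0.408, -0.913, 0.003], [-0.003, -0.001, -1.0]]
ft_force: [-5.6, 5.3, 3.6]
grip_width: 0.0145
```

{"fn": "arm_command", "kwargs": {"rows": "1 -0.08 4.29 0 0 0 2; 1 -0.08 4.29 0 0 0 2; 1 0 0 0 0 0 0"}}

```text
time_s: 35.23
position: [0.6373, -0.1325, 0.1588]
tool_rot: [[0.882, -0.471, -0.002], [-0.471, -0.882, 0.003], [-0.003, -0.001, -1.0]]
ft_force: [-5.5, 5.9, 2.8]
grip_width: 0.0141
```

```bash
python3 t.py
```

```text
35.2333 [ 0.6373 -0.1325  0.1588] yaw -28.1 pos ang -28.1 R 0.1229 F tool [-7.6 -2.7 -2.7] tqz [0.9  0.96 0.23] w 0.0141 q6 95.9
```

{"fn": "arm_command", "kwargs": {"rows": "1 -0.08 4.29 0 0 0 2; 1 0 0 0 0 0 0; 1 0 0 0 0 0 0"}}

```text
time_s: 35.48
position: [0.6354, -0.1359, 0.1588]
tool_rot: [[0.866, -0.5, -0.002], [-0.5, -0.866, 0.002], [-0.003, -0.001, -1.0]]
ft_force: [-5.6, 4.9, 1.9]
grip_width: 0.0143
```

{"fn": "arm_command", "kwargs": {"rows": "1 -0.08 4.29 0 0 0 2; 1 0 0 0 0 0 0; 1 0 0 0 0 0 0"}}

```text
time_s: 35.73
position: [0.6333, -0.1393, 0.1589]
tool_rot: [[0.848, -0.53, -0.002], [-0.53, -0.848, 0.003], [-0.003, -0.001, -1.0]]
ft_force: [-4.5, 5.4, 2.8]
grip_width: 0.0144
```

{"fn": "arm_command", "kwargs": {"rows": "1 -0.08 4.29 0 0 0 2; 1 0 0 0 0 0 0; 1 0 0 0 0 0 0"}}

```text
time_s: 35.98
position: [0.631, -0.1428, 0.1589]
tool_rot: [[0.829, -0.559, -0.002], [-0.559, -0.829, 0.003], [-0.003, -0.001, -1.0]]
ft_force: [-5.0, 6.3, 3.2]
grip_width: 0.0143
```

```bash
python3 t.py
```

```text
35.9833 [ 0.631  -0.1428  0.1589] yaw -34.0 pos ang -33.8 R 0.1228 F tool [-7.7 -2.5 -3.2] tqz [1.03 0.89 0.37] w 0.0143 q6 100.7
```

{"fn": "arm_command", "kwargs": {"rows": "1 -0.08 4.29 0 0 0 2; 1 0 0 0 0 0 0; 1 0 0 0 0 0 0"}}

```text
time_s: 36.23
position: [0.6286, -0.1463, 0.159]
tool_rot: [[0.809, -0.587, -0.001], [-0.587, -0.809, 0.003], [-0.003, -0.002, -1.0]]
ft_force: [-5.0, 7.6, 3.5]
grip_width: 0.0146
```

{"fn": "arm_command", "kwargs": {"rows": "1 -0.08 4.29 0 0 0 2; 1 0 0 0 0 0 0; 1 0 0 0 0 0 0"}}

```text
time_s: 36.48
position: [0.6261, -0.1496, 0.1591]
tool_rot: [[0.789, -0.615, -0.001], [-0.615, -0.789, 0.003], [-0.003, -0.002, -1.0]]
ft_force: [-4.7, 8.0, 3.2]
grip_width: 0.0143
```

```bash
python3 t.py; python3 - <<'E'
from h import *
im=eyes.get_image("wrist")[:,:,::-1];cv2.imwrite("pics/w10.png",im);m=eyes.camera_model("wrist")
i=im.astype(int);y=((i[...,2]>120)&(i[...,1]>85)&(i[...,0]<70)&(i[...,2]-i[...,0]>80)).astype(np.uint8)
k,l,s,c=cv2.connectedComponentsWithStats(y)
for j in range(1,k):
    if s[j,4]>25:print("wrist",s[j,:5],c[j].round(1),atz("wrist",*c[j],.095,m).round(3))
for n in("top","scene"):
    m=eyes.camera_model(n);im=eyes.get_image(n)[:,:,::-1];cv2.imwrite(f"pics/{n}10.png",im);i=im.astype(int)
    y=((i[...,2]>120)&(i[...,1]>85)&(i[...,0]<90)&(i[...,2]-i[...,0]>80)).astype(np.uint8);k,l,s,c=cv2.connectedComponentsWithStats(y)
    for j in range(1,k):
        if s[j,4]>4:
            w=atz(n,*c[j],.095,m)
            if np.linalg.norm(w[:2]-[.529,-.0745])<.25:print(n,s[j,:5],c[j].round(1),w.round(3),np.degrees(np.arctan2(w[1]+.0745,w[0]-.529)).round(1))
E
```

```text
36.4833 [ 0.6261 -0.1496  0.1591] yaw -38.0 pos ang -37.7 R 0.1228 F tool [-8.6 -3.4 -3.1] tqz [1.21 0.8  0.45] w 0.0143 q6 103.9
wrist [ 520    0   44  146 3057] [540.  80.] [ 0.636 -0.294  0.095]
wrist [121  91  50  37 468] [151.7 114.2] [ 0.741 -0.134  0.095]
wrist [ 299  309   38   47 1553] [317.7 331.6] [ 0.592 -0.123  0.095]
scene [336 241  19   6  87] [345.  243.1] [ 0.522 -0.038  0.095] 100.1
scene [296 252   3   4   7] [297.4 253.6] [ 0.566 -0.159  0.095] -66.3
```

{"fn": "arm_command", "kwargs": {"rows": "1 -0.08 4.29 0 0 0 2; 1 0 0 0 0 0 0; 1 0 0 0 0 0 0"}}

```text
time_s: 36.88
position: [0.6235, -0.1529, 0.1591]
tool_rot: [[0.767, -0.642, -0.001], [-0.642, -0.767, 0.003], [-0.003, -0.002, -1.0]]
ft_force: [-3.4, 7.6, 3.8]
grip_width: 0.0148
```

{"fn": "arm_command", "kwargs": {"rows": "1 -0.08 4.29 0 0 0 2; 1 0 0 0 0 0 0; 1 0 0 0 0 0 0"}}

```text
time_s: 37.13
position: [0.6205, -0.1563, 0.1591]
tool_rot: [[0.744, -0.669, -0.001], [-0.669, -0.744, 0.003], [-0.003, -0.001, -1.0]]
ft_force: [-5.3, 6.7, 3.8]
grip_width: 0.0146
```

```bash
cat > claw.py <<'E'
from h import *
m=eyes.camera_model("scene");i=eyes.get_image("scene")[:,:,::-1].astype(int)
y=((i[...,2]>120)&(i[...,1]>85)&(i[...,0]<110)&(i[...,2]-i[...,0]>70))[232:252,330:362]
r,c=np.nonzero(y);vx,vy,x0,y0=cv2.fitLine(np.c_[c+330,r+232].astype(np.float32),cv2.DIST_L2,0,.01,.01).ravel()
A=atz("scene",x0-8*vx,y0-8*vy,.095,m);B=atz("scene",x0+8*vx,y0+8*vy,.095,m);d=(B-A)*np.sign(B[1]-A[1])
print("claw px",x0.round(1),y0.round(1),len(r),"world dir",np.degrees(np.arctan2(d[1],d[0])).round(1),"cols",c.min()+330,c.max()+330)
E
python3 t.py; python3 claw.py
```

```text
37.1333 [ 0.6205 -0.1563  0.1591] yaw -42.0 pos ang -41.8 R 0.1227 F tool [-8.4 -1.4 -3.8] tqz [1.13 0.89 0.34] w 0.0146 q6 107.2
claw px 344.7 243.3 93 world dir 98.6 cols 336 354
```

{"fn": "arm_command", "kwargs": {"rows": "1 -0.08 4.29 0 0 0 2; 1 -0.08 4.29 0 0 0 2; 1 0 0 0 0 0 0; 1 0 0 0 0 0 0"}}

```text
time_s: 37.52
position: [0.6147, -0.1623, 0.1592]
tool_rot: [[0.695, -0.719, -0.001], [-0.719, -0.695, 0.003], [-0.003, -0.001, -1.0]]
ft_force: [-5.1, 7.1, 5.0]
grip_width: 0.0146
```

```bash
python3 t.py; python3 claw.py; python3 - <<'E'
from h import *
m=eyes.camera_model("scene")
for f in("scene10","scene9","scene0"):
    i=cv2.imread(f"pics/{f}.png").astype(int)
    y=((i[...,2]>120)&(i[...,1]>85)&(i[...,0]<110)&(i[...,2]-i[...,0]>70))[225:252,325:362];r,c=np.nonzero(y)
    if len(r)<8: print(f,len(r));continue
    vx,vy,x0,y0=cv2.fitLine(np.c_[c+325,r+225].astype(np.float32),cv2.DIST_L2,0,.01,.01).ravel()
    A=atz("scene",x0-8*vx,y0-8*vy,.095,m);B=atz("scene",x0+8*vx,y0+8*vy,.095,m);d=B-A;print(f,x0,y0,len(r),c.min()+325,c.max()+325,np.degrees(np.arctan2(d[1],d[0])))
E
```

```text
37.5167 [ 0.6147 -0.1623  0.1592] yaw -46.0 pos ang -45.7 R 0.1227 F tool [-8.7 -1.3 -4.9] tqz [1.22 0.78 0.44] w 0.0146 q6 110.4
claw px 344.8 243.2 92 world dir 98.2 cols 336 354
scene10 344.62106 243.36842 95 336 354 99.78946800227754
scene9 5
scene0 334.375 229.79167 48 331 338 3.1723368401785055
```

No more views are available, so I'll check the scene numerically, as an ASCII class map around the screw.

```bash
cat > asc.py <<'E'
from h import *
import sys
n,x0,x1,y0,y1=sys.argv[1],*map(int,sys.argv[2:6])
im=eyes.get_image(n) if len(sys.argv)<7 else cv2.imread(sys.argv[6])[:,:,::-1]
print(x0,y0)
for v in range(y0,y1):
    s=""
    for u in range(x0,x1):
        r,g,b=map(int,im[v,u]);L=(r+g+b)//3
        s+="Y" if r-b>70 and g-b>40 else "R" if r-g>60 else "B" if b-r>50 else " .:-=+*%#@"[min(9,L*10//256)]
    print("%3d %s"%(v,s))
E
python3 asc.py scene 318 388 215 268; python3 t.py
```

```text
318 215
215 ----------------------------------------------------------------------
216 ----------------------------------------------------------------------
217 ----------------------------------------------------------------------
218 ----------------------------------------------------------------------
219 ----------------------------------------------------------------------
220 ----------------------------------------------------------------------
221 ----------------------------------------------------------------------
222 ----------------------------------------------------------------------
223 ----------------------------------------------------------------------
224 ---------=+**+=-------------------------------------------------------
225 --------=*%***%+------------------------------------------------------
226 ------=+*%%%%%%*-------------------:-:-:::::::======*****%%@@@@@@@@@@@
227 -----=*%%%%%%%%%--:------=++++++=******%%%@@@@@@@@@@@@@@@@@@@@@@@@@@@@
228 +++==*%%%%%%%%**%%%%%%#%%################@@@@@@@@@@@@@@@@@@@@@@@@@@@@@
229 ##%*%%%%%%%%%***######################
[... 2312 characters left out ...]
RRR@@##=----------*%%%%%%%%%%%%%%%%%%%%%%%%%%
261 ####@@@@@@@@@@@@@@@@@@@RRRRR@@##+----------+%%%%%%%%%%%%%%%%%%%%%%%%%%
262 @###@@@@@@@@@@@@@@@@@@@RRRRR%%%%+----------=%%%%%%%%%%%%%%%%%%%%%%%%%%
263 ###@@@@@@@@@@@@@@@@@@@@RRRRR%@#%*----------=%%%%%%%%%%%%%%%%%%%%%%%%%%
264 #@@@@@@@@@@@@@@@@@@@@@@RRRRRR@#%*------=----%%%%%%%%%%%%%%%%%%%%%%%%%%
265 #@@@@@@@@@@@@@@@@@#####RRRRRR@@#%=----------%%%%%%%%%%%%%%%%%%%%%%%%%%
266 @@@@@@@@@@@########@@@@@RRRRR@@##=-------=--*%%%%%%%%%%%%%%%%%%%%%%%%%
267 @@@@@@@@@@@#####@@@@@@@@RRRRR@@##=-----==---+%%%%%%%%%%%%%%%%%%%%%%%%%
37.6167 [ 0.6147 -0.1623  0.1592] yaw -45.9 pos ang -45.7 R 0.1227 F tool [-7.9 -1.4 -4.1] tqz [1.22 0.75 0.44] w 0.0148 q6 110.4
```

```bash
python3 - <<'E'
from h import *
C=np.array([.529,-.0745,.164])
for y in(-25,-30,-35,-40,-46):
    e=np.array([np.cos(np.radians(y)),np.sin(np.radians(y)),0]);a=proj("scene",C);b=proj("scene",C+.06*e);d=b-a;print(y,b.round(1),"slope dv/du",(d[1]/d[0]).round(2))
S=np.array([.529,-.0745,0])
for y in(90,96.25,100,105):
    e=np.array([np.cos(np.radians(y)),np.sin(np.radians(y)),0])
    a=proj("scene",S+.02*e+[0,0,.1]);b=proj("scene",S+.062*e+[0,0,.1]);print("claw",y,a.round(1),b.round(1))
E
python3 asc.py scene 285 335 222 262
```

```text
-25 [320.9 241. ] slope dv/du -1.4
-30 [319.  240.2] slope dv/du -1.14
-35 [317.3 239.3] slope dv/du -0.94
-40 [315.7 238.3] slope dv/du -0.78
-46 [313.9 237. ] slope dv/du -0.63
claw 90 [338.6 243.4] [354.7 244.1]
claw 96.25 [338.5 242.8] [354.6 242.2]
claw 100 [338.5 242.4] [354.4 241. ]
claw 105 [338.4 241.9] [353.9 239.5]
285 222
222 :::::::::::::::::::::::---------------------------
223 :::::::::::::::::::::::---------------------------
224 ::::::::::::::::::::::--------------------=+**+=--
225 ::::::::::::::::::::::-------------------=*%***%+-
226 ::::::::::::::::::::::-----------------=+*%%%*%%*-
227 ::::::::::::::::::::::----------------=*%%%%%%%%%-
228 ::::::::::::::::::::::--::======*+++=+*%%%%%%%%**%
229 ::::::::::::::::::::::-*@@@@@@@####%*%%%%%%%%%***#
230 ::::::::::::::::::::-:-#@@@@@@@@###%%%%%%%%%*****#
231 ::::::::::::::::::--=-:*@@@@@@@##%%%%%%%%%%******#
232 ::::::::::::::::::-==-:=@@@@@@##%%%%%%%%%%**+****#
233 :::::::::::::::::---==-=@@@@@#%%%%%%%%%%*********%
234 :::::::::::::::::-:-+=+%@@@##%%%%%%%%%%**%********
235 :::::::::::::::::::-*++%@@#%%%%%%%%%%**%#%***
[... 735 characters left out ...]
:::::-----::=%###############=-===++++==
250 ---*-:YYY+-::-:----:-+%###############@*=-====-===
251 ---*+*%YY*+=::-----:*%################@#+-========
252 --=**%%%+**=-::---::*%#################@#+--====--
253 :=*%%%**=**=::-----:*%##################@#%+==-=+=
254 +*%%****=**=-::--:::+%###################@###%*@@@
255 *%%*****=**=-::----:+*#######################@@@@@
256 %*******=**=--:----:+*######################@@@@@@
257 ******++=**=-:-----:=*#####################@@@@@@@
258 ****+++=-**+-:-:----=*###################@@@@@@@@@
259 **++++=-:=**-::----:=*##################@@@@@@@@@@
260 *+++=--:::==---------*#%###############@@@@@@@@@@@
261 +++=-:::::-::------:-*####@##########@@@@@@@@@@@@@
```

```bash
cat > claw2.py <<'E'
from h import *
def an(im,t):
    i=im.astype(float);w=np.clip(np.minimum(i[...,0],i[...,1])-i[...,2]-15,0,None)[234:251]
    r=np.arange(234,251)[:,None];cols=[(w[:,c]*r[:,0]).sum()/max(w[:,c].sum(),1) for c in range(338,354)]
    k=np.polyfit(np.arange(338,354),cols,1);print(t,"slope %.4f mid %.2f"%(k[0],np.polyval(k,346)),"colsum",w[:,330:360].sum(0).round(-1).astype(int).tolist()[4:])
an(cv2.imread("pics/scene10.png")[:,:,::-1],"yaw-38")
an(np.mean([eyes.get_image("scene") for _ in range(4)],0),"now")
E
python3 claw2.py;python3 t.py
```

```text
yaw-38 slope -0.0421 mid 242.85 colsum [0, 0, 190, 440, 560, 560, 740, 930, 1030, 1160, 1200, 1190, 1180, 1200, 1200, 1120, 1120, 1110, 1110, 1080, 710, 0, 0, 0, 0, 0]
now slope -0.0351 mid 242.83 colsum [0, 0, 180, 590, 730, 820, 1050, 1180, 1180, 1200, 1190, 1180, 1170, 1120, 1120, 1120, 1120, 1110, 1100, 1080, 700, 0, 0, 0, 0, 0]
37.8667 [ 0.6147 -0.1623  0.1592] yaw -45.9 pos ang -45.7 R 0.1227 F tool [-8.2 -1.5 -3.6] tqz [1.25 0.77 0.45] w 0.0145 q6 110.4
```

{"fn": "arm_command", "kwargs": {"rows": "1 -0.08 4.29 0 0 0 2; 1 -0.08 4.29 0 0 0 2; 1 0 0 0 0 0 0; 1 0 0 0 0 0 0"}}

```text
time_s: 38.2
position: [0.6081, -0.1682, 0.1591]
tool_rot: [[0.643, -0.766, -0.001], [-0.766, -0.643, 0.003], [-0.003, -0.001, -1.0]]
ft_force: [-4.4, 6.2, 5.0]
grip_width: 0.0146
```

```bash
python3 claw2.py;python3 t.py
```

```text
yaw-38 slope -0.0421 mid 242.85 colsum [0, 0, 190, 440, 560, 560, 740, 930, 1030, 1160, 1200, 1190, 1180, 1200, 1200, 1120, 1120, 1110, 1110, 1080, 710, 0, 0, 0, 0, 0]
now slope -0.0228 mid 242.81 colsum [0, 0, 270, 690, 970, 1000, 1080, 1180, 1180, 1200, 1190, 1180, 1110, 1110, 1120, 1110, 1120, 1110, 1100, 1080, 710, 0, 0, 0, 0, 0]
38.4 [ 0.6082 -0.1682  0.1591] yaw -50.0 pos ang -49.8 R 0.1227 F tool [-8.7 -0.6 -4.3] tqz [1.06 0.89 0.3 ] w 0.0146 q6 113.7
```

The claw is static (slope and right end unchanged) at about 96° world, which is 90° in the cell frame, while the torque no longer rises. So the screw is on its stop and the key is only winding up in the socket. Backing off the wind-up gently to about −36°, which is not enough to loosen the screw, then checking.

{"fn": "arm_command", "kwargs": {"rows": "1 -0.08 -4.29 0 0 0 -2; 1 -0.08 -4.29 0 0 0 -2; 1 -0.08 -4.29 0 0 0 -2; 1 0 0 0 0 0 0; 1 0 0 0 0 0 0"}}

```text
time_s: 38.82
position: [0.617, -0.1601, 0.159]
tool_rot: [[0.719, -0.695, -0.003], [-0.695, -0.719, 0.001], [-0.003, 0.001, -1.0]]
ft_force: [-8.4, 2.9, 4.8]
grip_width: 0.0146
```

```bash
python3 t.py; python3 claw2.py|tail -1
```

```text
38.8167 [ 0.617  -0.1601  0.159 ] yaw -44.0 pos ang -44.2 R 0.1228 F tool [-8.1  3.8 -4.8] tqz [ 0.49  1.5  -0.03] w 0.0146 q6 108.8
now slope -0.1016 mid 242.00 colsum [0, 0, 130, 430, 700, 820, 970, 1070, 1160, 1190, 1190, 1160, 1190, 1180, 1110, 1110, 1090, 1110, 1100, 1070, 480, 0, 0, 0, 0, 0]
```

Backing off dragged the screw back about 6° (claw slope −0.10, mid-row 242.0). So I'll go forward again until the claw is back on its stop, and release there without backing off.

{"fn": "arm_command", "kwargs": {"rows": "1 -0.08 4.29 0 0 0 2; 1 -0.08 4.29 0 0 0 2; 1 -0.08 4.29 0 0 0 2; 1 0 0 0 0 0 0; 1 0 0 0 0 0 0"}}

```text
time_s: 39.43
position: [0.6082, -0.1682, 0.1592]
tool_rot: [[0.643, -0.766, -0.001], [-0.766, -0.643, 0.003], [-0.003, -0.001, -1.0]]
ft_force: [-5.2, 7.1, 4.9]
grip_width: 0.0141
```

```bash
python3 t.py; python3 claw2.py|tail -1
```

```text
39.4333 [ 0.6082 -0.1682  0.1592] yaw -50.0 pos ang -49.8 R 0.1227 F tool [-8.8 -0.6 -4.9] tqz [1.1  0.81 0.31] w 0.0141 q6 113.7
now slope -0.0274 mid 242.79 colsum [0, 0, 260, 690, 970, 980, 1070, 1170, 1180, 1200, 1190, 1170, 1120, 1120, 1120, 1110, 1110, 1100, 1070, 1130, 700, 0, 0, 0, 0, 0]
```

{"fn": "arm_command", "kwargs": {"rows": "1 -0.08 4.29 0 0 0 2; 1 0 0 0 0 0 0; 1 0 0 0 0 0 0"}}

```text
time_s: 39.88
position: [0.605, -0.1708, 0.1592]
tool_rot: [[0.616, -0.788, -0.001], [-0.788, -0.616, 0.003], [-0.003, -0.001, -1.0]]
ft_force: [-3.9, 7.5, 4.0]
grip_width: 0.0144
```

```bash
python3 t.py; python3 claw2.py|tail -1;python3 asc.py scene 310 360 220 252
```

```text
39.8833 [ 0.605  -0.1708  0.1592] yaw -52.0 pos ang -51.7 R 0.1227 F tool [-8.3 -1.5 -4. ] tqz [1.14 0.79 0.33] w 0.0144 q6 115.3
now slope -0.0198 mid 242.81 colsum [0, 0, 280, 760, 970, 1080, 1080, 1180, 1180, 1190, 1190, 1110, 1100, 1120, 1120, 1110, 1120, 1110, 1100, 1080, 700, 0, 0, 0, 0, 0]
310 220
220 --------------------------------------------------
221 --------------------------------------------------
222 --------------------------------------------------
223 ------------------==------------------------------
224 -----------------=***+=---------------------------
225 ---------------=+*%%%%%+--------------------------
226 -------------=+*%%%%%%%*--------------------:--:::
227 -----------==*%%%%%%%%%%-::------=++++=+=******%@@
228 :=====-+++=**%%%%%%%%%**%%%%%%%%%###############@@
229 @@@@@#%#%**%%%%%%%%%****######################@@@@
230 @@@@@##%%%%%%%%%%%******#####################@@@@@
231 @@@@##%%%%%%%%%%********####################@@@@@@
232 @@@#%%%%%%%%%%%***++****###################@@@@@@@
233 @#%%%%%%%%%%%****%*+****%#################@@@@@@@@
234 %%%%%%%%%%%***%##%*+
[... 265 characters left out ...]
#####*%%******+*#%#######@@@@@@@@@@@@@@@
240 :****##########**%%*****%##*##YYYYY@@@@@@@@@@@@@@@
241 -+*############***%%%%%%%#%+YYYYYYYYYYYYYYYYY@@@@@
242 *#############@**********%*YYYYYYYYYYYYYYYYYY@@@@@
243 ##############%***********%YYYYYYYYYYYYYYYYYY@@@@@
244 #############@+***********YYYYYYYYYYYYYYYYYYY@@@@@
245 ##############=***********YYYYYYYYYYYYYYYYYYY@@@@@
246 #############%=+**********YYYY@##@@@@@@@@%%##@@@@@
247 #############%==+*********=-@@@RR@@@@@@%*+++++++==
248 #############%===+*******+=-%@RRRR@@@@#-----------
249 ##############=====++=+====-%*RRRR##%%*-----------
250 #############@*--===========%*RRRRR@@#*-----------
251 #############@#+--========-+%*RRRRR#@@@=----------
```

The claw is back on its stop (mid 242.8, slope −0.02) and the short arm is deep in the head. Easing the radial and vertical preload, then releasing and lifting off.

{"fn": "arm_command", "kwargs": {"rows": "1 -0.7 0 -0.7 0 0 0; 1 0 0 0 0 0 0; 0.6 0 0 0 0 0 0; 0.6 0 0 0 0 0 0; 0.6 0 0 0 0 0 0"}}

```text
time_s: 40.55
position: [0.6052, -0.1721, 0.1596]
tool_rot: [[0.615, -0.789, 0.001], [-0.789, -0.615, -0.0], [0.001, -0.001, -1.0]]
ft_force: [-0.9, -0.6, -1.0]
grip_width: 0.0342
```

{"fn": "arm_command", "kwargs": {"rows": "0.6 0 0 -10 0 0 0; 0.6 0 0 -30 0 0 0; 0.6 0 0 -35 0 0 0; 0.6 0 0 0 0 0 0; 0.6 0 0 0 0 0 0"}}

```text
time_s: 40.97
position: [0.6056, -0.1723, 0.2373]
tool_rot: [[0.615, -0.789, 0.005], [-0.789, -0.615, -0.002], [0.005, -0.003, -1.0]]
ft_force: [0.0, 0.1, -0.7]
grip_width: 0.034
```

```bash
python3 t.py; python3 claw2.py|tail -1;python3 asc.py scene 280 360 220 275; python3 - <<'E'
from h import *
cv2.imwrite("pics/top11.png",eyes.get_image("top")[:,:,::-1]);cv2.imwrite("pics/wrist11.png",eyes.get_image("wrist")[:,:,::-1]);np.savez("m11wrist.npz",**eyes.camera_model("wrist"))
E
```

```text
40.9667 [ 0.6056 -0.1723  0.2373] yaw -52.1 pos ang -51.9 R 0.1242 F tool [-0.1 -0.   0.7] tqz [ 0.01 -0.03  0.01] w 0.034 q6 115.4
now slope -0.0152 mid 242.81 colsum [0, 0, 270, 820, 1100, 1100, 1070, 1160, 1170, 1120, 1110, 1100, 1100, 1110, 1110, 1110, 1110, 1100, 1100, 1080, 710, 0, 0, 0, 0, 0]
280 220
220 =+=::::::::::::::::::::::---::--------------------------------------------------
221 -=+::::::::::::::::::::::--:::--------------------------------------------------
222 :=+::::::::::::::::::::::::::---------------------------------------------------
223 :-+::::::::::::--::::::::::::--------------------=+=----------------------------
224 :-+:::::::::::::::::::::::::-------------------=+*%*+=--------------------------
225 :-+::::::::::::::::::::::::------------------=+*%%%%%%--------------------------
226 --=:::::::--:::::::::::::::----------------=+*%*%%%%%%=----:-----:----------::::
227 ---:::::-----:::::::::::::---------------==*%%%*%%%%%%=::------=+++++++******@@@
228 ---:::-----=+=::::::::::--:::::===---+++=**%%%%%%%%%***%%%%%%%%############@@@@@
229 ------------**-:::::::
[... 3183 characters left out ...]
@@RRRRR@@##=---=====
267 --------::::::-----------:*%###@@@@@@@@@@@@@@@@@@#####@@@@@@@@RRRRR@@##=---=-==-
268 ------::::::-------------:+*#@@@@@@@@@@@@@@@@@@@@#@##%@@@@@@@@RRRRR@@@#+--======
269 ----::::::-:--------------+*#@@@@@@@@@@@@@@@@@@@@##%%%@@@@@@@@RRRRR@@@@*---=====
270 ----::::::--:-:-----------+*##@@@@@@@@@@@@@@@@@@@#%%%%@@@@@@@@RRRRR@@@@*---===-=
271 ---:::::::::-:------------=*#@@@@@@@@@@@@@@@@@@@@#%%%%@@@@@@@@#RRRR@@@@%=---====
272 -:::::::::::::------------=*##@@@@@@@@@@@@@@@@@@@#%%%%@@@@@@@@@RRRR#@@@@=---====
273 ::::::::::::--------------=*@#@@@@@@@@@@@@@@@@@@@#%%%%@@@@@@@@@RRRR#@@@@=---====
274 :::::::::::-:-------------=*##@@@@@@@@@@@@@@@@@@@#%%%%#@@@@@@@@@@R*%%#@@*---====
```

```bash
python3 - <<'E'
from h import *
from scipy.optimize import least_squares
m=dict(np.load("m11wrist.npz"));w=cv2.imread("pics/wrist11.png").astype(int)
y=((w[...,2]>120)&(w[...,1]>85)&(w[...,0]<70)&(w[...,2]-w[...,0]>80)).astype(np.uint8);k,l,s,c=cv2.connectedComponentsWithStats(y)
print([(s[j].tolist(),c[j].round(1).tolist()) for j in range(1,k) if s[j,4]>30])
t=cv2.imread("pics/top11.png").astype(int);y=((t[...,2]>120)&(t[...,1]>85)&(t[...,0]<90)&(t[...,2]-t[...,0]>70)).astype(np.uint8);k,l,s,c=cv2.connectedComponentsWithStats(y)
print("top",[(s[j].tolist(),c[j].round(1).tolist()) for j in range(1,k) if s[j,4]>5])
S=np.array([.529,-.0745,0])
for yw in(-36,-40,-44,-48,-52):
    e=np.array([np.cos(np.radians(yw)),np.sin(np.radians(yw)),0])
    for z in(.162,):
        C=S+[0,0,z];print(yw,"scene band",proj("scene",C+.1156*e+[0,0,.001]).round(1),"corner ridge",proj("scene",C-.009*e+[0,0,.009]).round(1),"wrist band",proj("wrist",C+.1156*e+[0,0,.006],m).round(1))
E
```

```text
[([389, 0, 70, 103, 1967], [425.0, 51.4]), ([120, 131, 29, 39, 308], [139.5, 154.4]), ([300, 251, 29, 32, 752], [313.6, 266.4]), ([275, 384, 29, 33, 464], [290.5, 403.7])]
top [([329, 149, 4, 4, 7], [330.6, 150.4]), ([413, 164, 43, 61, 370], [427.6, 190.7]), ([532, 197, 9, 9, 53], [535.7, 201.3]), ([355, 205, 4, 3, 7], [356.6, 205.7]), ([292, 236, 10, 7, 41], [296.2, 238.5]), ([119, 260, 21, 18, 68], [132.1, 269.4]), ([118, 267, 5, 10, 12], [119.2, 271.4]), ([515, 300, 10, 10, 63], [519.3, 304.2])]
-36 scene band [302.7 252.3] corner ridge [334.  221.8] wrist band [262.7 283.7]
-40 scene band [300.2 250.7] corner ridge [334.2 222. ] wrist band [276.1 280.6]
-44 scene band [297.8 248.9] corner ridge [334.4 222.1] wrist band [289.8 278.4]
-48 scene band [295.7 247.1] corner ridge [334.5 222.2] wrist band [303.7 277. ]
-52 scene band [293.8 245.1] corner ridge [334.7 222.4] wrist band [317.6 276.5]
```

The key rests at about −51°. Checking the claw angle from the top camera, and whether anything creeps over about a second (also retreating a bit further).

```bash
cat > chk.py <<'E'
from h import *
import sys
im=eyes.get_image("top").astype(float);w=np.clip(np.minimum(im[...,0],im[...,1])-im[...,2]-40,0,None)[228:250,285:312]
r,c=np.mgrid[228:250,285:312];print("top claw centroid",(w*c).sum()/w.sum(),(w*r).sum()/w.sum())
q=atz("top",(w*c).sum()/w.sum(),(w*r).sum()/w.sum(),.1);print(q.round(4),"ang world",np.degrees(np.arctan2(q[1]+.0745,q[0]-.529)).round(1),"wrt (.528)",np.degrees(np.arctan2(q[1]+.0745,q[0]-.5275)).round(1))
s=np.mean([eyes.get_image("scene") for _ in range(3)],0)
def cen(x0,x1,y0,y1):
    w=np.clip(np.minimum(s[...,0],s[...,1])-s[...,2]-30,0,None)[y0:y1,x0:x1];r,c=np.mgrid[y0:y1,x0:x1];return ((w*c).sum()/w.sum()).round(2),((w*r).sum()/w.sum()).round(2)
print("scene band",cen(280,310,238,258),"claw",cen(335,357,236,250),"corner-top profile",s[220:228,330].mean(1).round(0))
b=((s[...,0]-s[...,1]>60)&(s[...,0]>120))[240:300,330:360];rr,cc=np.nonzero(b);print("bar px",cc.mean().round(1)+330,rr.mean().round(1)+240)
E
python3 chk.py
```

```text
top claw centroid 296.36307243203794 239.48257617223135
[ 0.5242 -0.0223  0.1   ] ang world 95.2 wrt (.528) 93.6
scene band (np.float64(293.23), np.float64(247.29)) claw (np.float64(345.33), np.float64(242.9)) corner-top profile [ 88.  88.  85. 134. 182. 191. 189. 188.]
bar px 343.0 260.4
```

{"fn": "arm_command", "kwargs": {"rows": "0.6 0 0 -30 0 0 0; 0.6 0 0 -30 0 0 0; 0.6 0 0 0 0 0 0; 0.6 0 0 0 0 0 0; 0.6 0 0 0 0 0 0"}}

```text
time_s: 41.93
position: [0.6047, -0.1718, 0.2939]
tool_rot: [[0.615, -0.789, -0.0], [-0.789, -0.615, 0.001], [-0.001, -0.0, -1.0]]
ft_force: [-0.1, -0.1, 0.7]
grip_width: 0.034
```

{"fn": "arm_command", "kwargs": {"rows": "0.6 0 0 0 0 0 0; 0.6 0 0 0 0 0 0; 0.6 0 0 0 0 0 0; 0.6 0 0 0 0 0 0; 0.6 0 0 0 0 0 0"}}

```text
time_s: 42.35
position: [0.6049, -0.1719, 0.2942]
tool_rot: [[0.615, -0.789, 0.0], [-0.789, -0.615, 0.0], [-0.0, -0.0, -1.0]]
ft_force: [1.0, -0.2, -0.2]
grip_width: 0.0344
```

```bash
python3 chk.py; python3 - <<'E'
from h import *
S=np.array([.529,-.0745,0]);cell=np.array([.5643,.0453,0]);Rc=R.from_euler('z',6.25,degrees=True).as_matrix()
print("bar expected shut",proj("scene",cell+Rc@[.0304,-.092,.122]).round(1))
for a in(80,90,96.25,100):
    e=np.array([np.cos(np.radians(a)),np.sin(np.radians(a)),0]);print(a,"top px claw @.05",proj("top",S+.05*e+[0,0,.1]).round(1),"scene@.045",proj("scene",S+.045*e+[0,0,.1]).round(1))
E
```

```text
top claw centroid 295.15823122003195 239.42727757059137
[ 0.5244 -0.0194  0.1   ] ang world 94.8 wrt (.528) 93.2
scene band (np.float64(293.23), np.float64(247.29)) claw (np.float64(345.4), np.float64(242.91)) corner-top profile [ 84.  85.  83. 130. 178. 186. 183. 183.]
bar px 343.0 260.4
bar expected shut [343.1 259.7]
80 top px claw @.05 [297.5 233.9] scene@.045 [347.9 246. ]
90 top px claw @.05 [297.2 237.5] scene@.045 [348.2 243.8]
96.25 top px claw @.05 [297.4 239.7] scene@.045 [348.1 242.4]
100 top px claw @.05 [297.6 241.1] scene@.045 [347.9 241.6]
```

Both cameras put the claw at about 95° world (96° expected at the stop). Key, claw and hatch bar show no creep over about 1 s, and the hand is clear by more than 100 mm. Handing in.

```bash
python3 -c "
from rig import readout,env
o=readout.observe();print(o['time_s'],o['ft_force'].round(1));print(env.close_job())"
```

```text
42.55 [0.3 0.3 0.9]
the job is handed in; nothing more can be done
None
```

I shut the hatch, moved the steel key into the clamp screw and turned the screw to what looks like its stop. I then let go and handed the job in at 42.6 s. No verdict came back.

**How it went**
- **Hatch:** I swung it over by its bar. Pressing the last few mm gave a firm reaction, and the bar sits where a shut hatch should put it.
- **Key:** The first try at the socket failed because the key pivoted in the grip. I re-levelled it and a small search got it in; the fits put the foot close to the full 26 mm deep.
- **Screw:** I gripped the long arm about 38 mm from its end and turned until the claw stopped moving.

**Last checks, with the hand clear**
- The claw is at about 95° from both cameras; I expected 96° at the stop.
- The short arm looks fully down, give or take about 4 mm. The long arm droops about 3–4°, against a limit of about 11°.
- Nothing moved over about 1 s, and the force on the arm was near zero.

**What did not agree**
- **Key overturned:** The key turned about 105°, but the claw only about 80°. I never felt a clear hard stop; torque stayed below about 0.9 N m. I think I turned past the stop, so the key probably sits twisted in the socket rather than lined up with it.
- **Screw backed off once:** A short back-off loosened the screw by about 6°. I turned it forward again until the claw was back in place.
- **Screw angle:** I worked it out from the claw and could not read it directly.
- **Yellow band:** It measured about 30–34 mm from the key's end, not the 16 mm stated.
- **Bystanders:** I did not measure their positions at the end; no contact with them showed up during the run.

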